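# Tighten the stirrer stand's clamp bolt with the key turned round

### The job

The clamp that carries the glass vessel on the stirrer stand is only finger tight, and the big L-shaped hex key is still in its bolt by the long arm. Pull the key out and lay it down flat, take it up again the other way round, put its short arm fully into the bolt and push the long arm down until the bolt comes up hard against its stop. Then pull the key out and lay it flat on the white mat and let go; do not turn the bolt while the long arm is in it, loosen the bolt, drop the key or disturb anything else on the surface.

Things in the scene. Friction and masses are not known exactly. Their poses are not given: they have to be found in the camera images.
- key_mid (a point): Hex key: black steel hexagon bar, 12 mm across flats, 14 across corners, bent to an L; arms 160 and 55 mm from the elbow, where their centre lines cross; 0.18 kg, balanced 60 mm from the elbow. This point: long arm's centre line, 70 mm from the elbow. Key axes: x elbow to long end, y elbow to short end, z square to the L. Laid flat, the centre line is 6 mm up.
- key_short_tip (a point): End of the key's short arm, on its centre line, 55 mm from the elbow; key axes. The key has to be laid with its z axis up: only then, the right way over, does the short arm point into the bolt when the long arm points from the bolt towards the robot's side, away from the column.
- key_long_tip (a point): End of the key's long arm, on its centre line, 160 mm from the elbow; key axes. As found, its last 22 mm are in the bolt; the long arm sticks out level (sagging 2 to 4 degrees), and the short arm at the outer end hangs down, about 10 degrees (play +-5) off towards the column's side, so that the z axis is nearly level.
- bolt_mouth (a point): Centre of the clamp bolt's socket mouth. The bolt lies level and faces sideways; socket for the 12 mm key, 22 mm deep, play 0.7 mm across, 3 degrees in rocking, 5 in turning. Axes: y level into the socket; x away from the column, 20 degrees above level at joint 0, turning with the bolt; z = x cross y. With the short arm in and the lever on the robot's side, the key's axes are these.
- bolt_bottom (a point): Bottom of the socket on the bolt's axis, 22 mm in from bolt_mouth; same axes. The end of the short arm comes here when fully in; the elbow is then 33 mm out from the mouth. The key fits every 60 degrees about y. The bolt's head is round, 25 mm across, and stands 22 mm off the block. The mouth is rounded (lead-in 1.5 mm). Pull the key out near its elbow: pulled far out on the long arm it can jam.
- clamp_bolt (a joint): Turn of the clamp bolt, rad: near 0 as found (finger tight), growing clockwise seen from its head, that is as a lever on the robot's side goes down; hard stop (tight) at 0.75, when the lever points about 25 to 31 degrees below level. Stiff, 1.2 N m all the way: about 10 N on the long arm 125 mm out. It stays where it is left.
- mat: White flat mat with a grey border, fixed to the surface, 180 mm (its x) by 220 mm (its y), 3 mm thick; origin at the centre of its underside. It lies either on the left or on the right.
- clamp: Split aluminium clamp block on the column, fixed; origin on the column's axis level with the bolt; x from the bolt (at x = -60 mm) to the column, y out of the bolt's head, z up. Block: x -80 to 34 mm, y and z +-30 and +-25 mm; socket mouth at y = 52 mm. It carries a glass vessel 98 mm across centred at x = 130, y = -75 mm, from 85 mm below to 30 mm above.
- stand: Stirrer stand, fixed; origin on the surface under the column's axis, axes as the clamp's. Column 30 mm thick, 580 mm tall. Base plate 20 mm high, x -90 to 180 mm, y -170 to 30 mm. Stirrer motor (85 x 100 mm) above the vessel, from 370 mm up.
- rack_c (a point): Bystander: white tube rack with tubes, 74 x 118 x 82 mm high; centre.
- box_c (a point): Bystander: pipette tip box with clear lid, 87 x 124 x 91 mm high; centre.
- reagent_c (a point): Bystander: clear bottle with label, 64 mm across, 135 mm high; centre.
- jar_c (a point): Bystander: amber jar, 60 mm across, 65 mm high; centre.
- small_c (a point): Bystander: small white bottle, 48 mm across, 95 mm high; centre.
- marker_c (a point): Bystander: marker pen lying flat, 138 mm long, 16 mm thick; centre.
Mind the look-alikes: they are no part of the job. What is shaped like the part that bears key_mid but purple is not meant.

How it is judged:
By the outcome, as a careful person would: the job done as asked, in the order asked, and still so for the second after the job is handed in, with the robot touching nothing.
It also fails if it takes over 72 s, if anything falls off the work surface, if the arm or the gripper's body presses on something with over 40 N, if the wrist force passes 120 N, or if a joint passes its speed limit or range.

### The arm

A 6-joint arm with a two-finger parallel gripper is mounted at the origin on the work surface. World frame = base frame: x ahead of the robot, y to its left, z up, the work surface at z = 0. Lengths are in mm, angles in degrees, forces in N, time in s.
With the tool pointing down it reaches from about 300 to 875 mm from the base axis. Payload 6.4 kg.
Tool frame: the origin (TCP) lies midway between the tips of the shut fingers; the grasp point (between the pads) lies 19 mm behind it; y points along the fingers, z is the direction in which the jaws open and shut, and the axes are right-handed (so a half turn about y gives the same grasp; the last joint's range is limited). The gripper opens to 88 mm and grips with 3 to 60 N. Pads are 18 mm wide; open, the fingers measure 123 mm over their backs; the gripper's body (75 mm by 187 mm) begins 45 mm behind the grasp point.
Start: joints at [-88.024, 10.359, 92.074, -0, 77.567, -11.82], TCP at [137.141, -558.421, 238.714] pointing down, gripper open.
Joint ranges: [-171.53, 171.53], [-51.25, 118.39], [17.06, 147.69], [-65.23, 245.23], [0, 150.52], [-178.68, 178.68]. Speed limits (degrees/s): [147.25, 147.25, 172.46, 180, 180, 180].

### API

Orientations are given as a 3x3 rotation matrix whose columns are the frame's x, y, z axes.
In Python, from cell import arm, jaws, get_image, job, regions_of gives the robot as it stands. Calls block until the motion is done:
- arm.move_ptp(position, orientation): joint-space move of the TCP to a pose.
- arm.servo_line(position, orientation=None, rate=150, f_stop=None): straight line of the TCP; orientation=None keeps the orientation; rate is the mean speed in mm/s. With f_stop (N) it stops when the force on the tool has changed by that much, and returns True; else False.
- arm.set_joints(angles): joint-space move.
- jaws.grip(opening, grasp_force=None): finger opening in mm; grasp_force is the grip in N (None keeps the last); returns when the fingers have stopped.
- arm.wait(seconds).
- arm.inverse_kinematics(position, orientation): joint angles nearest the present ones, or None.
- arm.state(): the state.
- get_image(name): name is "scene" or "top" or "wrist"; returns a dict with "image" (420x560x3 uint8, red, green, blue), "depth" (420x560 float32, mm along the optical axis (not along the pixel's ray), 0 where there is no reading), "fovy" (degrees; the focal length in pixels is half the picture's height over the tangent of half this angle, whatever the lens; pixels are square), "cx", "cy" (the principal point, pixels), "dist" ([k1, k2, p1, p2, k3] as OpenCV has them; the pictures are not rectified), "extrinsics" (4x4, takes a point from camera to world coordinates); the wrist camera has in their place "tool_from_camera" (4x4, takes a point from camera to tool coordinates, whose origin is the TCP and whose axes are the tool frame's). Camera axes: x right, y down, z forward; pixel columns grow to the right and rows downward; lengths in mm; the calibration is good to about 2 mm. A picture is of the moment at which its call begins: read the wrist's pose just before it.
A pose or a line that the arm cannot do raises arm.Unreachable and nothing moves.
- job.close_job(): hands the job in, once; it reports no verdict.
Trained networks look in a picture, given as the dict that the camera call returned (one of the last four; its "shot" number tells which), for a name from the list of things; names that differ only in an ending like _2 or _b are one class to them, and where a whole thing is asked for, a point or a joint stands for the part that bears it (a point fixed in the world has none). Each returns a list of dicts, best first, with "score" (0 to 1); they miss things now and then, are a little off and sometimes report something else, mostly with a low value. They report only what shows in the picture. A call takes as long as a camera call. They do not tell look-alikes from the thing itself.
- regions_of(picture, label): "mask" (420x560 bool, what is visible of it) and "box" ([left, top, width, height] in pixels, round what is visible of it).
The state is a dict: "clock": time; "q": joint angles; "dq": joint speeds; "tau": joint torques, N m; "position": TCP position; "ee_rot": TCP orientation; "wrist_force": force on the tool from outside, world axes, zero at the start; "moment": the same for the moment, N m; "opening": finger opening in mm.
Only numpy, scipy, OpenCV 4.12 (cv2) and the standard library are available. Lean on these libraries where they do the work, as an engineer would, in place of code of your own. Each camera call takes 0.05 s, during which the arm holds its last target.

## Working session

There is one attempt and no reset: what is moved stays moved. The work goes in short steps, each a Python script; the robot and the scene stay as the last script left them, time stands still between calls to the robot, and variables do not carry over. Pictures are saved under pics/ and viewed, and the job is handed in when it is done.

```bash
ls -la; mkdir -p pics; python3 - <<'E'
from cell import arm,jaws,get_image,job,regions_of
import cv2,numpy as np
s=arm.state();print({k:np.round(v,3) if not isinstance(v,dict) else v for k,v in s.items()})
for n in ["scene","top","wrist"]:
    p=get_image(n)
    cv2.imwrite(f"pics/{n}0.png",p["image"][:,:,::-1])
    np.savez(f"pics/{n}0.npz",**{k:v for k,v in p.items() if not isinstance(v,str)})
    print(n,p["fovy"],p["cx"],p["cy"],p["dist"],p.get("extrinsics",p.get("tool_from_camera")).round(3).tolist(),p.keys())
E
```

```text
total 12
drwxr-xr-x  3 agent agent 4096 Dec  7 10:01 .
drwxr-xr-x 23 root  root  4096 Dec  7 10:01 ..
drwxr-xr-x  2 agent agent 4096 Dec  7 10:01 pics
{'clock': np.float64(0.0), 'q': array([-88.022,  10.401,  92.131,   0.   ,  77.568, -11.821]), 'dq': array([-0.104,  0.089, -0.014, -0.047, -0.038, -0.028]), 'tau': array([ 0.0000e+00, -4.3386e+01, -3.4185e+01,  7.0000e-02,  3.8000e-02,
       -0.0000e+00]), 'position': array([ 137.137, -557.86 ,  237.826]), 'ee_rot': array([[-0.971, -0.   ,  0.239],
       [-0.239,  0.002, -0.971],
       [-0.   , -1.   , -0.002]]), 'wrist_force': array([-0.796, -0.185,  0.251]), 'moment': array([ 0.022,  0.018, -0.006]), 'opening': np.float64(87.838)}
scene 53.98735397690081 285.3813369353089 219.23392478542206 [-0.05335027  0.          0.          0.          0.        ] [[-0.691, 0.588, -0.42, 975.662], [0.723, 0.555, -0.412, 420.558], [-0.009, -0.588, -0.809, 950.327], [0.0, 0.0, 0.0, 1.0]] dict_keys(['image', 'depth', 'fovy', 'cx', 'cy', 'dist', 'extrinsics', 'shot'])
top 43.55076066611102 273.36291650148866 212.10138552902941 [-0.09187038  0.          0.          0.          0.        ] [[0.011, -0.991, 0.136, 386.52], [-1.0, -0.014, -0.025, 20.477], [0.027, -0.135, -0.99, 1390.059], [0.0, 0.0, 0.0, 1.0]] dict_keys(['image', 'depth', 'fovy', 'cx', 'cy', 'dist', 'extrinsics', 'shot'])
wrist 69.2352155463332 282.8926809257521 215.46147338487552 [-0.05381364  0.          0.          0.          0.        ] [[0.001, 0.965, 0.263, -67.436], [0.001, -0.263, 0.965, -145.586], [1.0, -0.0, -0.001, 0.116], [0.0, 0.0, 0.0, 1.0]] dict_keys(['image', 'depth', 'fovy', 'cx', 'cy', 'dist', 'tool_from_camera', 'shot'])
```

View pics/scene0.png

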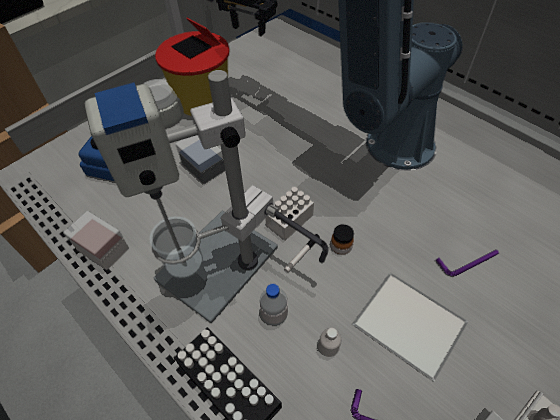

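View pics/top0.png

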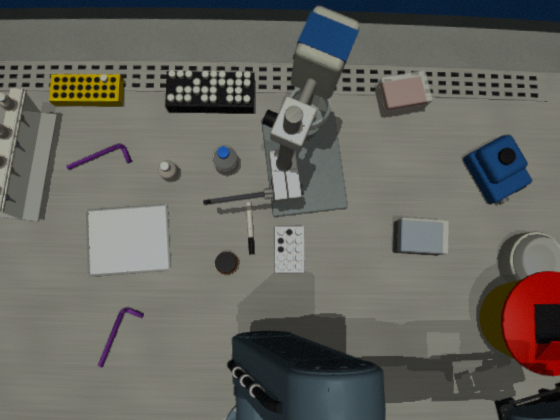

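View pics/wrist0.png

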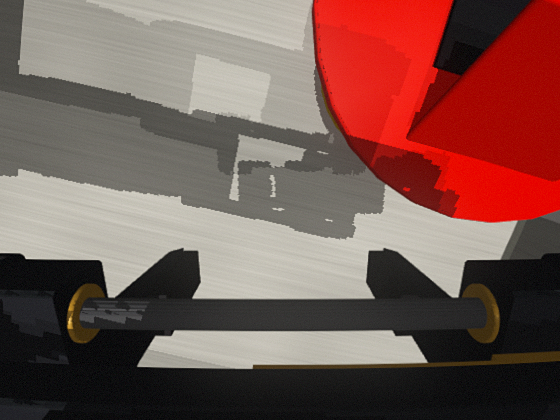

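```bash
cat > h.py <<'E'
import numpy as np,cv2
def K(p):
    f=p["image"].shape[0]/2/np.tan(np.radians(float(p["fovy"]))/2)
    return np.array([[f,0,float(p["cx"])],[0,f,float(p["cy"])],[0,0,1]])
def ext(p,s=None):
    if "extrinsics" in p: return np.array(p["extrinsics"])
    T=np.eye(4);T[:3,:3]=s["ee_rot"];T[:3,3]=s["position"]
    return T@np.array(p["tool_from_camera"])
def ray(p,uv):
    n=cv2.undistortPoints(np.array(uv,float).reshape(-1,1,2),K(p),np.array(p["dist"],float)).reshape(-1,2)
    return np.c_[n,np.ones(len(n))]
def world(p,uv,T,d=None):
    uv=np.atleast_2d(uv)
    if d is None: d=np.array([p["depth"][int(round(v)),int(round(u))] for u,v in uv])
    P=ray(p,uv)*np.atleast_1d(d)[:,None]
    return P@T[:3,:3].T+T[:3,3]
def cloud(p,T,mask=None):
    m=p["depth"]>0
    if mask is not None:m=m&mask
    v,u=np.nonzero(m)
    return np.c_[u,v],world(p,np.c_[u,v],T,p["depth"][v,u])
def proj(p,P,T):
    Ti=np.linalg.inv(T)
    r,_=cv2.Rodrigues(Ti[:3,:3])
    return cv2.projectPoints(np.atleast_2d(P).astype(float),r,Ti[:3,3],K(p),np.array(p["dist"],float))[0].reshape(-1,2)
def load(f): 
    z=np.load(f);return {k:z[k] for k in z}
E
python3 - <<'E'
from h import *
for n,pts in [("top",dict(keyend=(207,201),key=(240,197),keyb=(262,195),head=(271,194),blockL=(285,170),blockR=(288,190),column=(292,118),colbase=(285,150),mat=(128,240),matTL=(89,209),matTR=(166,206),matBR=(169,271),matBL=(91,274),jar=(226,263),small=(168,170),reag=(224,157),rack=(290,250),marker1=(250,205),marker2=(251,250),table=(200,330))),
 ("scene",dict(keyelb=(322,243),keytip=(323,256),key=(295,225),keyb=(275,211),head=(268,208),mat=(410,320)))]:
    p=load(f"pics/{n}0.npz");T=ext(p)
    for k,uv in pts.items(): print(n,k,world(p,[uv],T)[0].round(0))
p=load("pics/scene0.npz");im=p["image"]
cv2.imwrite("pics/scrop.png",cv2.resize(im[160:300,200:370,::-1],None,fx=4.5,fy=4.2,interpolation=cv2.INTER_CUBIC))
p=load("pics/top0.npz");im=p["image"]
cv2.imwrite("pics/tcrop.png",cv2.resize(im[130:290,190:350,::-1],None,fx=3.7,fy=3.7,interpolation=cv2.INTER_CUBIC))
E
```

```text
top keyend [573. 142. 201.]
top key [582.  67. 210.]
top keyb [586.  17. 216.]
top head [588.  -4. 217.]
top blockL [640. -34. 235.]
top blockR [595. -41. 233.]
top column [649. -28. 582.]
top colbase [642. -26. 408.]
top mat [497. 370.   1.]
top matTL [577. 476.   8.]
top matTR [588. 271.   5.]
top matBR [417. 257.   3.]
top matBL [405. 465.  -3.]
top jar [437. 104.  69.]
top small [671. 257.  78.]
top reag [692. 111. 136.]
top rack [471. -55.  84.]
top marker1 [594.  48.  10.]
top marker2 [474.  43.  14.]
top table [265. 173.  -1.]
scene keyelb [577. 139. 198.]
scene keytip [584. 151. 167.]
scene key [586.  68. 205.]
scene keyb [593.  14. 216.]
scene head [599.  -3. 218.]
scene mat [494. 366.   1.]
```

View pics/scrop.png

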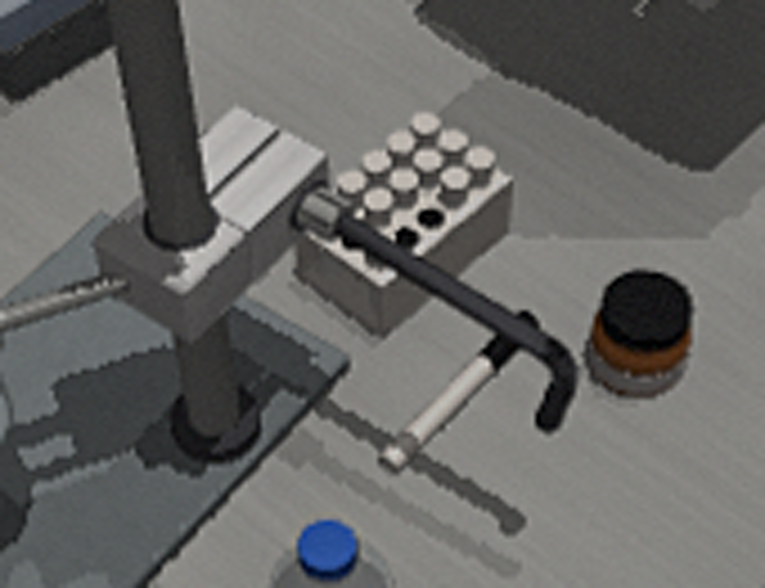

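View pics/tcrop.png

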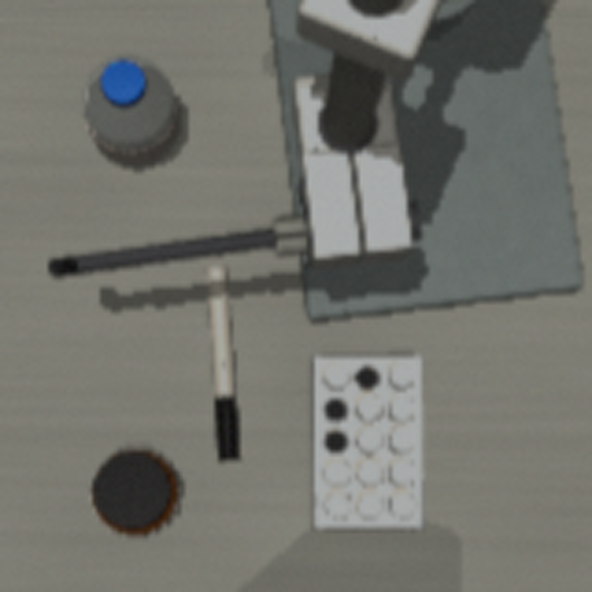

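```bash
python3 - <<'E'
from h import *
from cell import arm
cy=np.array([-0.1,0.995,0]);cy/=np.linalg.norm(cy);cz=np.array([0,0,1.]);cx=np.cross(cy,cz)
def R(tilt,sgn,azim=0):
    # tool dir: down tilted by tilt deg towards -cx ; tool x along +-cy
    t=np.radians(tilt); y=-cz*np.cos(t)-cx*np.sin(t)
    x=sgn*cy; z=np.cross(x,y); return np.c_[x,y,z]
c0=arm.state()["clock"]
g=np.array([580,75,206.])
for sgn in (1,-1):
  for tilt in (0,20,30,40,50,60,70,80):
    Rm=R(tilt,sgn)
    q=arm.inverse_kinematics(g+Rm[:,1]*10,Rm)
    print(sgn,tilt,None if q is None else np.round(q,0))
print(arm.state()["clock"]-c0)
E
```

```text
1 0 [ -4.  14.  93.  -0.  73. 170.]
1 20 [ -3.  27.  77.  -3.  95. 172.]
1 30 [ -2.  34.  70.  -4. 106. 172.]
1 40 [ -2.  41.  62.  -5. 116. 172.]
1 50 [ -1.  48.  55.  -7. 126. 171.]
1 60 [ -1.  55.  49.  -9. 135. 170.]
1 70 [ -1.  61.  43. -11. 145. 169.]
1 80 None
-1 0 [ -4.  14.  93.  -0.  73. -10.]
-1 20 [-3. 27. 77. -3. 95. -8.]
-1 30 [ -2.  34.  70.  -4. 106.  -8.]
-1 40 [ -2.  41.  62.  -5. 116.  -8.]
-1 50 [ -1.  48.  55.  -7. 126.  -9.]
-1 60 [ -1.  55.  49.  -9. 135. -10.]
-1 70 [ -1.  61.  43. -11. 145. -11.]
-1 80 None
0.0
```

```bash
python3 - <<'E'
from h import *
p=load("pics/top0.npz");T=ext(p);uv,P=cloud(p,T)
def rep(m,n):
    print(n,m.sum(),P[m].min(0).round(),P[m].max(0).round())
roi=(uv[:,0]>255)&(uv[:,0]<365)&(uv[:,1]<200)&(uv[:,1]>5)
for a,b in [(225,300),(300,400),(400,480),(480,600)]:
    rep(roi&(P[:,2]>a)&(P[:,2]<b),(a,b))
roi&=(P[:,2]>300)
for y in range(-10,40,5):
    m=roi&(P[:,1]>y)
    if m.sum(): rep(m,y)
p2=load("pics/scene0.npz");T2=ext(p2)
print("knob",world(p,[(269,119)],T),world(p2,[(229,137)],T2))
# fit robot IK geometry
from cell import arm
E
```

```text
(225, 300) 1295 [ 574. -137.  225.] [836.   2. 300.]
(300, 400) 173 [640. -91. 301.] [792. -16. 400.]
(400, 480) 408 [ 623. -142.  400.] [816.   5. 480.]
(480, 600) 5737 [ 623. -143.  480.] [852.  20. 585.]
-10 372 [637. -10. 471.] [692.  20. 517.]
-5 285 [640.  -5. 472.] [692.  20. 516.]
0 198 [642.   0. 472.] [692.  20. 515.]
5 114 [645.   5. 490.] [692.  20. 508.]
10 60 [664.  11. 490.] [689.  20. 508.]
15 19 [667.  16. 490.] [677.  20. 504.]
knob [[671.71825558   7.39644524 505.13520688]] [[686.29965995  14.26043441 499.80650529]]
```

```bash
python3 - <<'E'
from h import *
for n in("scene","top"):
    p=load(f"pics/{n}0.npz");T=ext(p);uv,P=cloud(p,T)
    m=(P[:,0]<330)&(P[:,2]>100)&(P[:,1]<250)&(P[:,1]>-620)
    Q=P[m]
    for zlo in range(100,900,80):
        for ylo in range(-620,200,90):
            k=(Q[:,2]>=zlo)&(Q[:,2]<zlo+80)&(Q[:,1]>=ylo)&(Q[:,1]<ylo+90)
            if k.sum()>40: print(n,"z",zlo,"y",ylo,k.sum(),"x",np.percentile(Q[k,0],[2,98]).round())
E
```

```text
scene z 100 y -620 117 x [-412.  330.]
scene z 100 y -80 536 x [-416.   71.]
scene z 100 y 10 1339 x [-415.   71.]
scene z 100 y 100 619 x [-416. -404.]
scene z 100 y 190 440 x [-416. -405.]
scene z 180 y -620 730 x [149. 328.]
scene z 180 y -530 44 x [117. 138.]
scene z 180 y -350 62 x [-417. -404.]
scene z 180 y -260 494 x [-416. -404.]
scene z 180 y -170 440 x [-417. -404.]
scene z 180 y -80 614 x [-417.  284.]
scene z 180 y 10 1276 x [-416.   65.]
scene z 180 y 100 714 x [-416. -405.]
scene z 180 y 190 495 x [-416. -405.]
scene z 260 y -620 307 x [141. 260.]
scene z 260 y -530 335 x [ 86. 157.]
scene z 260 y -260 41 x [-415. -404.]
scene z 260 y -170 261 x [-416. -404.]
scene z 260 y -80 1027 x [-415.  294.]
scene z 260 y 10 2406 x [-415.  293.]
scene z 260 y 100 808 x [-416. -405.]
scene z 260 y 190 307 x [-416. -405.]
scene z 340 y -530 198 x [ 88. 153.]
scene z 340 y -80 1482 x [-87. 293.]
scene z 340 y 10 3001 x [-411.  291.]
scene z 340 y 100 509 x [-416. -405.]
scene z 420 y -80 1193 x [286. 292.]
scene z 420 y 10 1393 x [197. 289.]
scene z 500 y -170 75 x [286. 291.]
scene
[... 225 characters left out ...]
73 x [287. 292.]
top z 260 y 10 179 x [127. 291.]
top z 340 y -620 131 x [153. 172.]
top z 340 y -530 235 x [122. 163.]
top z 340 y -80 195 x [286. 291.]
top z 340 y 10 861 x [131. 289.]
top z 420 y -80 230 x [287. 289.]
top z 420 y 10 513 x [195. 287.]
top z 500 y -530 125 x [191. 194.]
top z 500 y -440 239 x [179. 192.]
top z 500 y -80 336 x [285. 290.]
top z 500 y 10 623 x [195. 285.]
top z 580 y -440 410 x [184. 192.]
top z 580 y -170 83 x [288. 291.]
top z 580 y -80 591 x [204. 290.]
top z 580 y 10 582 x [196. 284.]
top z 660 y -170 115 x [289. 295.]
top z 660 y -80 1240 x [214. 295.]
top z 660 y 10 122 x [234. 244.]
top z 740 y -170 2011 x [238. 295.]
top z 740 y -80 3810 x [236. 294.]
```

```bash
cat >> h.py <<'E'
cy=np.array([-0.1,0.995,0]);cy/=np.linalg.norm(cy);cz=np.array([0,0,1.]);cx=np.cross(cy,cz)
def RT(tilt,sgn=-1):
    t=np.radians(tilt); y=-cz*np.cos(t)-cx*np.sin(t)
    x=sgn*cy; z=np.cross(x,y); return np.c_[x,y,z]
def shot(name,get_image,arm,cam="wrist"):
    s=arm.state();p=get_image(cam)
    cv2.imwrite(f"pics/{name}.png",p["image"][:,:,::-1])
    d={k:v for k,v in p.items() if not isinstance(v,str)};d["T"]=ext(p,s);d["q"]=s["q"]
    np.savez(f"pics/{name}.npz",**d)
    return p,d["T"],s
E
python3 - <<'E'
from h import *
from cell import *
s=arm.state()
q=np.array(s["q"])
R0=s["ee_rot"]
u=s["position"][:2]/np.linalg.norm(s["position"][:2])
qa=arm.inverse_kinematics([u[0]*430,u[1]*430,330],R0)
qb=arm.inverse_kinematics([440,140,330],RT(0))
qc=arm.inverse_kinematics([550,150,330],RT(0))
print(qa,qb,qc)
# combined: retract while start rotating
arm.set_joints(qa);print(arm.state()["clock"])
arm.set_joints(qb);print(arm.state()["clock"])
arm.set_joints(qc);print(arm.state()["clock"])
shot("w1",get_image,arm)
E
```

```text
[-9.20915895e+01 -1.29385636e+01  1.04445493e+02 -5.28947265e-03
  8.85667009e+01 -1.58865957e+01] [ 2.86917832e+00 -8.44360497e+00  1.00664780e+02 -2.54444375e-14
  8.77788249e+01 -2.86992018e+00] [ 3.32989919e+00  6.21480112e+00  8.62503839e+01 -2.54444375e-14
  8.75348150e+01 -2.40919931e+00]
0.875
3.2
3.7167
```

View pics/w1.png

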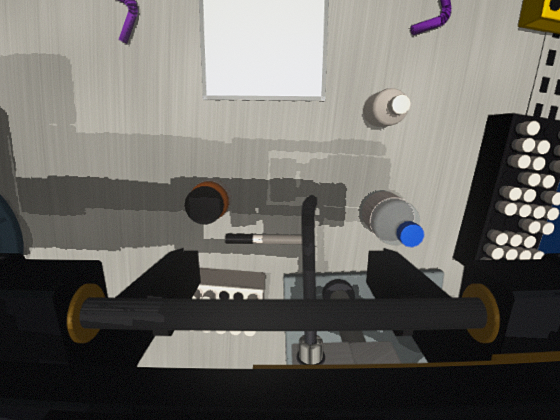

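```bash
python3 - <<'E'
from h import *
p=load("pics/w1.npz");T=p["T"];uv,P=cloud(p,T)
m=(uv[:,0]>290)&(uv[:,0]<335)&(uv[:,1]>190)&(uv[:,1]<300)&(P[:,2]>150)
Q=P[m]
# ridge line: for slices in y
for y in range(20,165,10):
    k=(Q[:,1]>=y)&(Q[:,1]<y+10)
    if k.sum()>5:
        z=Q[k,2];print(y,k.sum(),"x",np.percentile(Q[k,0],[2,50,98]).round(1),"z",np.percentile(z,[5,50,95]).round(1))
m=(uv[:,0]>270)&(uv[:,0]<360)&(uv[:,1]>325)&(uv[:,1]<366)&(P[:,2]>150)&(P[:,2]<260)
Q=P[m];
for y in range(-60,40,6):
    k=(Q[:,1]>=y)&(Q[:,1]<y+6)
    if k.sum()>5: print("h",y,k.sum(),"x",np.percentile(Q[k,0],[2,50,98]).round(1),"z",np.percentile(Q[k,2],[5,50,95]).round(1))
im=p["image"]
cv2.imwrite("pics/w1c.png",cv2.resize(im[180:380,240:390,::-1],None,fx=4,fy=3,interpolation=cv2.INTER_CUBIC))
# top cam: key & head slices
p=load("pics/top0.npz");T=ext(p);uv,P=cloud(p,T)
m=(uv[:,0]>195)&(uv[:,0]<300)&(uv[:,1]>180)&(uv[:,1]<206)&(P[:,2]>150)
Q=P[m]
for y in range(-60,160,8):
    k=(Q[:,1]>=y)&(Q[:,1]<y+8)
    if k.sum()>5: print("t",y,k.sum(),"x",np.percentile(Q[k,0],[2,50,98]).round(1),"z",np.percentile(Q[k,2],[5,50,95]).round(1))
p=load("pics/scene0.npz");T=ext(p);uv,P=cloud(p,T)
m=(uv[:,0]>258)&(uv[:,0]<332)&(uv[:,1]>195)&(uv[:,1]<262)&(P[:,2]>135)&(P[:,0]>500)
Q=P[m]
for y in range(-60,160,8):
    k=(Q[:,1]>=y)&(Q[:,1]<y+8)
    if k.sum()>5: print("s",y,k.sum(),"x",np.percentile(Q[k,0],[2,50,98]).round(1),"z",np.percentile(Q[k,2],[5,50,95]).round(1))
E
```

```text
60 109 x [578.2 583.6 591. ] z [201.1 206.  208. ]
70 116 x [576.9 582.6 589.6] z [202.7 205.5 207.4]
80 123 x [574.9 581.1 587.2] z [201.8 204.3 206.1]
90 128 x [573.9 579.8 585.9] z [200.9 203.4 205.2]
100 130 x [572.8 578.7 584.9] z [199.3 202.3 204.3]
110 133 x [571.7 577.5 584. ] z [196.2 201.5 203.5]
120 134 x [569.6 575.5 581.7] z [197.5 200.6 202.5]
130 143 x [568.6 574.1 580.3] z [196.5 199.3 201.5]
140 163 x [567.9 573.5 583. ] z [182.8 194.9 198.8]
150 121 x [569.  575.6 583.6] z [156.4 182.9 190.9]
h -24 29 x [645.5 648.  650.9] z [151.2 154.9 162.6]
h -18 69 x [575.1 654.9 661.2] z [150.9 159.1 188.4]
h -12 274 x [575.5 581.9 617.6] z [185.1 207.2 218.1]
h -6 865 x [585.  627.1 647.8] z [186.6 204.6 218.8]
h 0 115 x [581.4 592.1 605. ] z [212.1 218.1 219.9]
h 6 173 x [580.4 587.5 603.6] z [202.5 216.2 219.6]
h 12 190 x [584.  595.  603.7] z [203.  211.4 218.5]
h 18 67 x [584.3 590.2 597.4] z [207.4 210.5 212. ]
h 24 32 x [584.5 589.8 595. ] z [208.8 210.6 211.8]
t -60 80 x [578.2 594.4 616.1] z [204.4 233.1 236.8]
t -52 64 x [577.1 593.  615.8] z [200.  232.7 236.6]
t -4
[... 1864 characters left out ...]
00.9 206.4 209.7]
s 52 21 x [579.6 589.1 593.2] z [200.8 204.5 209.1]
s 60 21 x [580.4 588.  591.3] z [200.3 204.6 208.1]
s 68 21 x [579.  586.4 590.7] z [198.9 203.8 206.4]
s 76 24 x [576.5 584.9 589.5] z [197.7 203.  205.4]
s 84 20 x [576.  584.7 588.6] z [196.9 202.9 205.7]
s 92 25 x [574.5 582.9 586.8] z [195.1 201.6 204.7]
s 100 23 x [573.5 581.6 586.2] z [196.  201.5 203.7]
s 108 21 x [573.3 581.7 584.9] z [194.4 199.7 201.8]
s 116 24 x [571.  580.  584.2] z [194.4 199.1 202.5]
s 124 25 x [571.  579.2 582.6] z [192.6 198.9 201.8]
s 132 22 x [570.  577.5 581.5] z [191.8 197.1 201. ]
s 140 52 x [569.8 580.2 587.9] z [144.5 186.  197. ]
s 148 65 x [570.7 580.3 585.8] z [147.1 173.  190. ]
```

View pics/w1c.png

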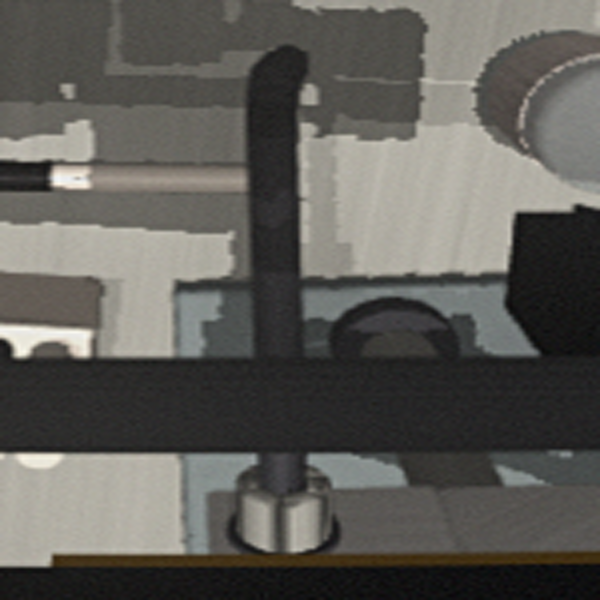

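```bash
python3 - <<'E'
from h import *
for n,r in (("w1",(285,340,180,215)),("scene0",(305,335,235,265))):
    p=load(f"pics/{n}.npz");T=p["T"] if "T" in p else ext(p);uv,P=cloud(p,T)
    m=(uv[:,0]>r[0])&(uv[:,0]<r[1])&(uv[:,1]>r[2])&(uv[:,1]<r[3])&(P[:,2]>120)&(P[:,0]<620)
    Q=P[m]; Q=Q[Q[:,1]>130]
    for z in range(130,205,6):
        k=(Q[:,2]>=z)&(Q[:,2]<z+6)
        if k.sum()>3: print(n,z,k.sum(),"x",np.percentile(Q[k,0],[2,50,98]).round(1),"y",np.percentile(Q[k,1],[2,50,98]).round(1))
E
```

```text
w1 142 12 x [577.1 586.1 587.1] y [145.5 150.8 152.7]
w1 148 7 x [575.2 581.  586.7] y [145.4 152.3 153.3]
w1 154 7 x [573.6 579.6 584. ] y [151.3 152.5 153.9]
w1 160 14 x [572.6 583.1 583.9] y [146.4 151.4 154.3]
w1 166 8 x [570.8 577.1 581.7] y [151.5 153.5 155.1]
w1 172 9 x [572.1 576.9 580.8] y [153.1 154.4 155.1]
w1 178 35 x [568.8 576.1 581.2] y [146.4 153.  155.2]
w1 184 48 x [567.9 573.5 579.2] y [147.2 151.9 153.8]
w1 190 88 x [567.9 573.2 579.1] y [143.7 147.9 151.5]
w1 196 14 x [571.4 574.1 578.8] y [144.4 145.1 146.4]
scene0 136 5 x [580.5 586.6 588.1] y [148.  150.2 152.9]
scene0 142 12 x [578.7 585.8 588.4] y [141.  147.8 152.8]
scene0 148 9 x [581.1 585.2 586.3] y [143.7 150.2 153.6]
scene0 154 9 x [580.1 584.3 585.5] y [142.8 150.1 154. ]
scene0 160 11 x [577.7 583.3 584. ] y [141.9 148.3 154.4]
scene0 166 10 x [575.6 581.8 584.1] y [147.3 152.5 154.9]
scene0 172 12 x [575.9 581.  583. ] y [144.2 151.5 155.4]
scene0 178 13 x [569.3 578.1 582.3] y [146.8 152.5 154.1]
scene0 184 15 x [572.1 577.5 580.6] y [142.4 149.9 152.4]
scene0 190 26 x [569.2 579.  581.6] y [131.8 144.6 149.2]
scene0 196 28 x [570.2 575.7 580. ] y [130.6 137.5 145.8]
```

```bash
cat >> h.py <<'E'
cy=np.array([-0.134,0.991,0]);cy/=np.linalg.norm(cy);cx=np.cross(cy,cz)
def nz(v): v=np.asarray(v,float); return v/np.linalg.norm(v)
def keyR(ux,roll):
    "as found: ux elbow->long end; short arm down, roll deg toward column"
    ux=nz(ux); r=np.radians(roll)
    y=-cz*np.cos(r)+cx*np.sin(r); y=nz(y-ux*(y@ux)); return np.c_[ux,y,np.cross(ux,y)]
ux0=nz([0.136,-.987,.078]); KR0=keyR(ux0,10); elbow0=np.array([572.5,150,194.6])
d_=np.radians(30)
TinK=np.c_[[1,0,0],[0,np.sin(d_),-np.cos(d_)],np.cross([1,0,0],[0,np.sin(d_),-np.cos(d_)])]  # tool axes in key axes
E
python3 - <<'E'
from h import *
from cell import *
R=KR0@TinK
g=elbow0+40*ux0; tcp=g+5*R[:,1]
print(R.round(3),tcp)
pre=tcp-60*R[:,1]
q1=arm.inverse_kinematics(pre,R);q2=arm.inverse_kinematics(tcp,R);print(np.round(q1,1),np.round(q2,1))
qm=arm.inverse_kinematics(np.array([600,140,330]),RT(25))
print(qm)
jaws.grip(60)
arm.set_joints(qm);arm.set_joints(q1)
shot("w2",get_image,arm);s=arm.state();print(s["clock"],s["position"],s["wrist_force"].round(1))
shot("s2",get_image,arm,"scene")
E
```

```text
[[ 0.136 -0.752  0.645]
 [-0.988 -0.154  0.029]
 [ 0.078 -0.641 -0.763]] [574.18494234 109.72402841 194.51584682]
[  3.3  54.7  40.8  -8.9 134.   -5.7] [  2.8  49.7  53.7  -8.3 126.1  -4.7]
[  3.10825377  30.49016249  58.75480211  -2.15153929 115.66876006
  -5.09605371]
5.5167 [619.73067794 119.59469568 236.97652531] [ 0.5 -0.5  1.5]
```

View pics/w2.png

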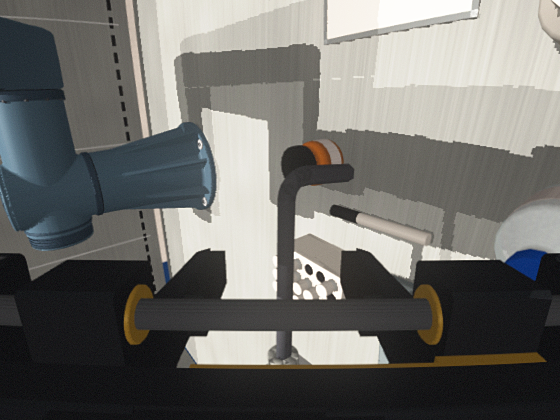

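View pics/s2.png

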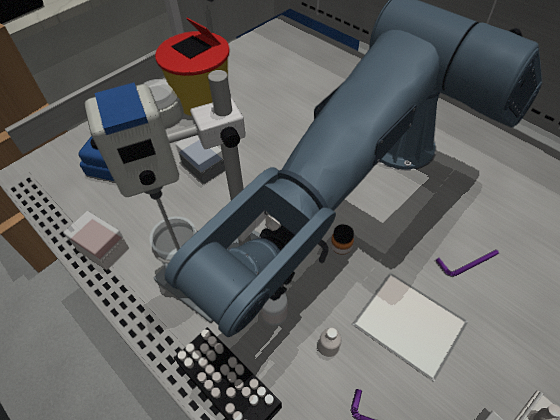

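```bash
python3 - <<'E'
from h import *
p=load("pics/w2.npz");T=p["T"];C=np.array(p["tool_from_camera"])
uv,P=cloud(p,C)  # tool coords
m=(uv[:,0]>270)&(uv[:,0]<305)&(uv[:,1]>150)&(uv[:,1]<298)&(P[:,1]<110)&(P[:,1]>10)
Q=P[m]
for x in range(-60,30,8):
    k=(Q[:,0]>=x)&(Q[:,0]<x+8)
    if k.sum()>5: print(x,k.sum(),"z",np.percentile(Q[k,2],[3,50,97]).round(1),"y",np.percentile(Q[k,1],[5,50,90]).round(1))
E
```

```text
-52 29 z [ 8.4 12.6 14.8] y [58.9 61.1 63. ]
-44 232 z [ 1.8  8.4 14.5] y [53.  55.8 58.2]
-36 264 z [-2.2  4.4 13.3] y [50.2 52.6 55.2]
-28 215 z [-3.5  2.4  7.8] y [49.5 51.3 52.9]
-20 212 z [-3.5  2.1  7.9] y [49.1 51.1 52.7]
-12 199 z [-3.6  1.8  8. ] y [49.3 51.2 52.7]
-4 198 z [-3.6  1.8  8. ] y [49.  51.  52.6]
4 186 z [-3.6  1.9  7.4] y [49.2 50.8 52.6]
12 181 z [-3.7  1.9  7.5] y [49.  50.8 52.5]
20 180 z [-3.7  1.9  7.6] y [49.  50.8 52.1]
28 165 z [-3.8  1.9  7. ] y [48.8 50.7 52.3]
```

```bash
python3 - <<'E'
from h import *
from cell import *
R=KR0@TinK
pre=elbow0+40*ux0-55*R[:,1]+1.9*R[:,2]
print(arm.servo_line(pre+59.5*R[:,1],rate=80,f_stop=15))
s=arm.state();print(s["clock"],s["position"].round(1),s["wrist_force"].round(1),s["moment"].round(2))
jaws.grip(5,35)
s=arm.state();print(s["clock"],s["opening"],s["position"].round(1),s["wrist_force"].round(1),s["moment"].round(2))
shot("w3",get_image,arm)
E
```

```text
False
6.4583 [576.3 109.9 194.4] [-0.9 -0.2  0.5] [ 0.05 -0.44 -0.01]
7.2333 14.149003963342395 [575.7 109.9 193.5] [-0.3 -0.7  0.5] [-0.01 -0.22 -0.09]
```

View pics/w3.png

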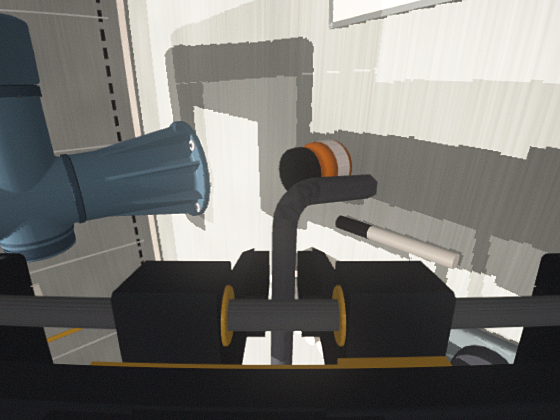

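```bash
python3 - <<'E'
from h import *
from cell import *
s=arm.state();p0=s["position"]
print(arm.servo_line(p0-14*ux0,rate=50,f_stop=40))
s=arm.state();print(s["clock"],s["opening"],(s["position"]-p0)@ux0,s["wrist_force"].round(1),s["moment"].round(2))
print(arm.servo_line(p0-50*ux0,rate=80,f_stop=40))
s=arm.state();print(s["clock"],s["opening"],(s["position"]-p0)@ux0,s["wrist_force"].round(1),s["moment"].round(2))
shot("w4",get_image,arm)
p=load("pics/w4.npz");C=np.array(p["tool_from_camera"]);uv,P=cloud(p,C)
m=(uv[:,0]>260)&(uv[:,0]<305)&(uv[:,1]>150)&(uv[:,1]<298)&(P[:,1]<60)&(P[:,1]>-30)
Q=P[m]
for x in range(-60,0,8):
    k=(Q[:,0]>=x)&(Q[:,0]<x+8)
    if k.sum()>5: print(x,k.sum(),"z",np.percentile(Q[k,2],[3,50,97]).round(1),"y",np.percentile(Q[k,1],[5,50,90]).round(1))
cv2.imwrite("pics/w4c.png",cv2.resize(p["image"][150:390,200:400,::-1],None,fx=3,fy=2.5))
E
```

```text
False
7.7167 14.242931741620536 -14.522863632991209 [-0.4  0.9 -1.5] [ 0.06 -0.53 -0.03]
False
8.3167 14.074146480123334 -50.39548555506299 [ 0.8  0.6 -1.5] [ 0.11 -0.65 -0.06]
-52 38 z [ 6.2  9.  10.5] y [-2.4 -0.7  0.5]
-44 404 z [-0.5  5.5 10.2] y [-8.3 -5.7 -3.1]
-36 488 z [-4.   2.2  9.4] y [-10.4  -8.2  -6.4]
-28 410 z [-5.2  0.4  6.1] y [-11.1  -9.2  -7.8]
-20 394 z [-5.3  0.4  6.2] y [-11.   -9.3  -7.7]
-12 817 z [-9.7  0.4 10. ] y [-25.4 -10.   -6.1]
-4 500 z [-7.7 -0.1  8.1] y [-22.6  -9.8  -8.2]
```

View pics/w4c.png

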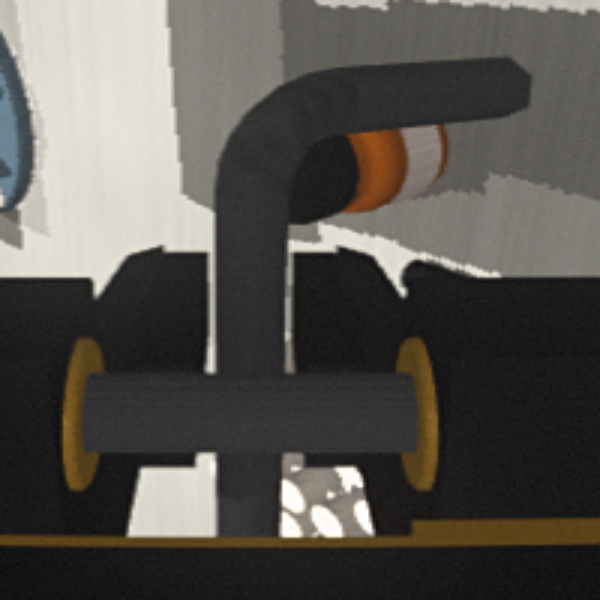

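```bash
python3 - <<'E'
from h import *
p=load("pics/w4.npz");C=np.array(p["tool_from_camera"]);uv,P=cloud(p,C)
m=(uv[:,0]>290)&(uv[:,0]<385)&(uv[:,1]>160)&(uv[:,1]<215)&(P[:,1]<60)
Q=P[m]
for z in range(5,60,5):
    k=(Q[:,2]>=z)&(Q[:,2]<z+5)
    if k.sum()>5: print(z,k.sum(),"x",np.percentile(Q[k,0],[3,50,97]).round(1),"y",np.percentile(Q[k,1],[3,50,97]).round(1))
E
```

```text
5 349 x [-44.8 -38.7 -31.2] y [-8.4 -6.3 -0.6]
10 274 x [-46.2 -40.9 -34.3] y [-5.7 -3.6  2.3]
15 257 x [-46.4 -41.3 -33.7] y [-2.9 -0.4  5.6]
20 242 x [-46.3 -41.3 -33.7] y [-0.2  2.2  7.8]
25 229 x [-46.5 -41.1 -33.9] y [ 2.8  5.2 11.3]
30 219 x [-46.3 -41.3 -33.8] y [ 5.6  8.  14.1]
35 202 x [-46.2 -41.1 -33.8] y [ 8.7 11.  16.6]
40 197 x [-46.4 -41.2 -33.8] y [11.2 13.9 19.5]
45 179 x [-46.2 -41.2 -34. ] y [14.4 16.4 21.8]
50 36 x [-44.  -39.8 -36.3] y [16.7 17.7 19.5]
```

```bash
cat >> h.py <<'E'
E_t=np.array([-40.2,-4.3,0.4]) # elbow in tool
def flatR(ang,roll=0):
    "key axes laid flat, ux at world yaw ang deg; roll>0 short tip down"
    a=np.radians(ang);ux=np.array([np.cos(a),np.sin(a),0]);y=np.cross(cz,ux)
    r=np.radians(roll);y2=y*np.cos(r)-cz*np.sin(r);return np.c_[ux,y2,np.cross(ux,y2)]
E
python3 - <<'E'
from h import *
from cell import *
s=arm.state()
for ang in (-110,-90,-80,-65):
    R=flatR(ang,4)@TinK
    el=np.array([480,368,60])-60*flatR(ang)[:,0]
    tcp=el-R@E_t
    q=arm.inverse_kinematics(tcp,R);print(ang,tcp.round(),None if q is None else np.round(q,0))
    q=arm.inverse_kinematics(tcp-[0,0,50],R);print(ang,None if q is None else np.round(q,0))
E
```

```text
-110 [488. 386.  56.] [ 38.  25. 101. -32.  44.  80.]
-110 [ 38.  30. 101. -36.  40.  84.]
-90 [482. 388.  56.] [ 35.  21. 108. -28.  33.  56.]
-90 [ 35.  27. 108. -33.  28.  62.]
-80 [478. 388.  56.] [ 33.  19. 110. -21.  28.  40.]
-80 [ 33.  25. 110. -26.  23.  45.]
-65 [473. 387.  56.] [ 29.  17. 113.  -4.  24.   8.]
-65 [ 29.  23. 113.  -6.  18.   9.]
```

```bash
python3 - <<'E'
from h import *
from cell import *
s=arm.state();R0=s["ee_rot"];p0=s["position"]
arm.servo_line(p0+np.array([-25,15,55]),rate=150)
R=flatR(-75,4)@TinK
el=np.array([480,376,0])-60*flatR(-75)[:,0]
def tcp(h): return el+np.array([0,0,h])-R@E_t
q=arm.inverse_kinematics(tcp(60),R)
arm.set_joints(q)
s=arm.state();print(s["clock"],s["opening"],s["position"].round(1),tcp(60).round(1),s["wrist_force"].round(1))
arm.wait(0.1)
print(arm.servo_line(tcp(22),rate=100))
shot("s5",get_image,arm,"scene")
print(arm.servo_line(tcp(8),rate=20,f_stop=4))
s=arm.state();print(s["clock"],s["opening"],(s["position"]-tcp(0)).round(1),s["wrist_force"].round(1),s["moment"].round(2))
shot("s6",get_image,arm,"scene")
shot("w6",get_image,arm)
E
```

```text
10.5083 14.0779876954408 [477.1 395.2  55.9] [476.3 395.5  56. ] [ 0.6  0.9 -2.4]
False
True
11.6833 14.075772548383844 [ 0.4  0.3 14.1] [-2.7 -1.6  7.4] [-0.28  0.14 -0.07]
```

View pics/s6.png

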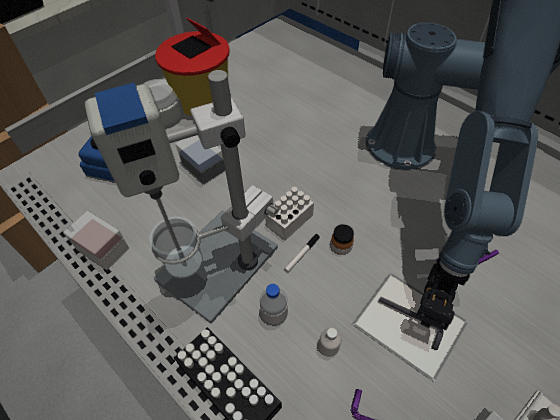

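View pics/w6.png

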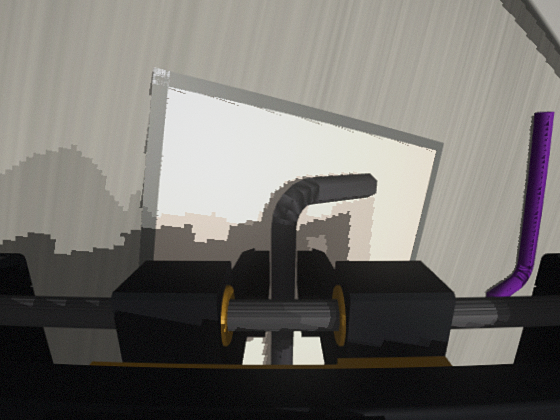

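```bash
python3 - <<'E'
from h import *
for n in ("w6","s6"):
    p=load(f"pics/{n}.npz");T=p["T"]
    uv,P=cloud(p,T)
    el=np.array([480,376,0])-60*flatR(-75)[:,0]
    F=flatR(-75);L=(P-el)@F
    m=(np.abs(L[:,1])<9)&(L[:,0]>-10)&(L[:,0]<170)&(L[:,2]<35)&(L[:,2]>6)
    for x in range(-10,170,10):
        k=m&(L[:,0]>=x)&(L[:,0]<x+10)
        if k.sum()>5: print(n,x,k.sum(),np.percentile(L[k,1],[3,50,97]).round(1),np.percentile(L[k,2],[10,50,90,97]).round(1))
    m=(np.abs(L[:,0])<9)&(L[:,1]>-10)&(L[:,1]<70)&(L[:,2]<35)&(L[:,2]>6)
    for x in range(-10,60,10):
        k=m&(L[:,1]>=x)&(L[:,1]<x+10)
        if k.sum()>5: print(n,"short",x,k.sum(),np.percentile(L[k,0],[3,50,97]).round(1),np.percentile(L[k,2],[10,50,90,97]).round(1))
    m=(np.abs(L[:,0]-40)<60)&(np.abs(L[:,1]-40)<20)
    print("mat",np.percentile(L[m,2],[5,25,50]))
E
```

```text
w6 -10 179 [1.1 5.8 8.7] [14.3 16.3 19.  20. ]
w6 0 623 [-4.7  0.9  8.3] [15.1 19.  20.1 20.6]
w6 10 523 [-6.7 -2.8  3.7] [15.5 19.3 20.3 20.7]
w6 20 513 [-6.8 -2.7  7.4] [15.7 19.4 20.5 32.1]
w6 30 821 [-8.3 -0.7  8.1] [15.1 19.8 32.  34. ]
w6 40 512 [-7.  -2.7  3.5] [15.  19.2 22.8 32. ]
w6 50 118 [-7.1 -3.4  2.8] [15.1 19.  20.  20.4]
w6 70 284 [-7.3 -3.8  2.4] [15.6 19.  19.9 20.4]
w6 80 318 [-7.  -3.6  2.6] [15.8 18.9 19.9 20.2]
w6 90 120 [-7.2 -3.2  2.9] [15.  18.8 19.6 20. ]
w6 short -10 219 [1.3 5.9 8.8] [14.6 16.5 19.6 20.5]
w6 short 0 567 [-4.2  1.4  8.3] [15.  19.  20.1 20.4]
w6 short 10 457 [-6.1 -1.2  5.9] [14.5 18.5 19.5 19.9]
w6 short 20 414 [-6.1 -0.9  6.6] [13.8 17.9 18.9 19.2]
w6 short 30 374 [-6.  -0.9  6.7] [12.9 17.3 18.2 18.5]
w6 short 40 340 [-5.9 -0.7  6.8] [12.3 16.6 17.5 17.9]
w6 short 50 172 [-6.1 -0.6  6.5] [11.8 16.1 16.9 17.4]
mat [ 1.98882205  2.65283482 12.47683371]
s6 0 9 [3.4 7.2 8.8] [16.3 17.9 21.8 22.2]
s6 10 8 [5.1 7.2 8.6] [13.  15.1 16.1 16.4]
s6 20 6 [5.  6.1 8. ] [10.1 14.6 16.8 16.8]
s6 50 6 [3.4 6.  6.4] [13.7 15.  18.2 19.1]
s6 60 11 [-5.3
[... 184 characters left out ...]
 22 [-6.1  1.4  5.4] [13.6 17.5 20.1 20.8]
s6 110 21 [-4.5  2.1  5.3] [14.4 17.4 20.3 21.2]
s6 120 24 [-4.8  1.7  6.7] [14.2 18.  21.2 22. ]
s6 130 23 [-6.4  1.5  6. ] [13.7 16.9 21.  23.1]
s6 140 22 [-7.8 -0.1  4.1] [12.7 16.7 20.4 20.7]
s6 150 21 [-4.3  0.7  4.8] [14.2 17.4 20.4 21.2]
s6 160 6 [-4.   2.2  4.1] [ 6.6 16.3 19.9 20.1]
s6 short 0 13 [-3.9  2.5  8.6] [15.8 17.9 21.3 22.1]
s6 short 10 23 [-5.6  2.5  7.9] [13.2 17.3 19.6 20.9]
s6 short 20 29 [-5.1  2.5  8. ] [13.7 17.6 21.7 22.1]
s6 short 30 25 [-4.9  2.5  7.7] [12.9 15.9 19.3 19.8]
s6 short 40 26 [-5.7  0.8  7.4] [11.7 15.7 18.2 18.8]
s6 short 50 22 [-4.3  2.2  7.8] [ 8.5 14.1 17.  17.9]
mat [-0.13277717  1.946307   13.53521477]
```

```bash
python3 - <<'E'
from h import *
from cell import *
for o in (15.5,17,19,22,26):
    jaws.grip(o,5)
s=arm.state();print(s["clock"],s["opening"],s["wrist_force"].round(1))
shot("w7",get_image,arm)
p=load("pics/w7.npz");uv,P=cloud(p,p["T"])
el=np.array([480,376,0])-60*flatR(-75)[:,0]
F=flatR(-75);L=(P-el)@F
m=(np.abs(L[:,1])<12)&(L[:,0]>-10)&(L[:,0]<170)&(L[:,2]<25)&(L[:,2]>6)
for x in range(-10,100,10):
    k=m&(L[:,0]>=x)&(L[:,0]<x+10)
    if k.sum()>5: print(x,k.sum(),np.percentile(L[k,1],[3,50,97]).round(1),np.percentile(L[k,2],[10,50,90,97]).round(1))
m=(np.abs(L[:,0])<12)&(L[:,1]>-10)&(L[:,1]<70)&(L[:,2]<25)&(L[:,2]>6)
for x in range(-10,60,10):
    k=m&(L[:,1]>=x)&(L[:,1]<x+10)
    if k.sum()>5: print("short",x,k.sum(),np.percentile(L[k,0],[3,50,97]).round(1),np.percentile(L[k,2],[10,50,90,97]).round(1))
E
```

```text
13.0 26.02521499836841 [ 6.6 -1.1  6.5]
-10 212 [ 3.3  8.3 11.8] [ 9.1 11.7 14.5 15. ]
0 576 [-2.2  3.4 11.2] [ 9.6 14.  15.1 15.5]
10 479 [-4.  -0.2  6.1] [ 9.9 14.1 15.  15.4]
20 455 [-4.2 -0.5  5.6] [ 9.9 14.2 15.1 15.5]
30 533 [-11.2  -1.7   5.5] [ 8.9 14.  15.2 15.6]
40 442 [-10.9  -1.    5.7] [10.1 14.1 15.3 16.1]
50 242 [-4.3 -0.7  5.6] [ 9.8 14.3 15.2 15.5]
70 127 [-3.8 -0.2  5.2] [11.  14.3 15.1 15.4]
80 314 [-3.9 -0.3  6.4] [10.2 14.1 15.2 15.6]
90 266 [-4.1 -0.4  6.8] [10.1 14.  15.  15.3]
short -10 160 [ 3.8  8.8 11.9] [ 9.  10.8 13.6 14.5]
short 0 628 [-3.6  3.3 11.2] [ 9.7 14.  15.  15.4]
short 10 467 [-6.4 -1.6  5.8] [10.  14.2 15.2 15.8]
short 20 428 [-6.8 -1.6  5.8] [10.1 14.4 15.4 15.7]
short 30 390 [-6.8 -1.5  6. ] [10.4 14.4 15.4 15.8]
short 40 367 [-6.7 -1.4  6. ] [10.5 14.7 15.6 16. ]
short 50 262 [-6.9 -1.6  5.8] [10.5 14.8 15.8 16.1]
```

View pics/w7.png

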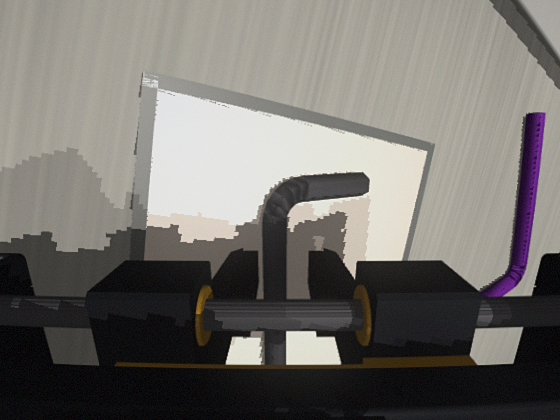

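```bash
cat >> h.py <<'E'
def tinK2(t):
    "tool: dir -z tilted t deg toward elbow(-x); tool z ~ key y"
    t=np.radians(t); y=np.array([-np.sin(t),0,-np.cos(t)]); z=np.array([0,1.,0])  # x=y cross z
    return np.c_[np.cross(y,z),y,z]
E
python3 - <<'E'
from h import *
from cell import *
print(tinK2(10).round(2))
jaws.grip(45)
s=arm.state();R0=s["ee_rot"]
el=np.array([480,376,9])-60*flatR(-75)[:,0]+flatR(-75)[:,1]*0.8
K2=flatR(-75)@tinK2(10)
g=el+90*flatR(-75)[:,0]
pre=g-70*K2[:,1]
q=arm.inverse_kinematics(pre,K2);print(np.round(q,0))
# feasibility of bolt poses
mouth=np.array([591,14.5,206.])
bx0=-cx
for a in (20,0,-20,-30):
    r=np.radians(a);X=-cx*np.cos(r)+cz*np.sin(r);Y=-cy;KB=np.c_[X,Y,np.cross(X,Y)]
    for out in (33,80):
        gp=mouth+cy*out+X*90
        qq=arm.inverse_kinematics(gp+KB@tinK2(10)[:,1]*2.5,KB@tinK2(10));print(a,out,None if qq is None else np.round(qq,0))
arm.servo_line(s["position"]-60*R0[:,1],rate=150)
arm.set_joints(q)
s=arm.state();print(s["clock"])
shot("w8",get_image,arm)
p=load("pics/w8.npz");C=np.array(p["tool_from_camera"]);uv,P=cloud(p,p["T"])
L=(P-el)@flatR(-75)
for x in range(-10,165,10):
    k=(np.abs(L[:,1])<14)&(L[:,2]>-1)&(L[:,2]<15)&(L[:,0]>=x)&(L[:,0]<x+10)
    if k.sum()>5: print(x,k.sum(),np.percentile(L[k,1],[2,50,98]).round(1),np.percentile(L[k,2],[10,50,90,97]).round(1))
for x in range(-10,60,10):
    k=(np.abs(L[:,0])<14)&(L[:,2]>-1)&(L[:,2]<15)&(L[:,1]>=x)&(L[:,1]<x+10)
    if k.sum()>5: print("s",x,k.sum(),np.percentile(L[k,0],[2,50,98]).round(1),np.percentile(L[k,2],[10,50,90,97]).round(1))
E
```

```text
[[ 0.98 -0.17  0.  ]
 [ 0.    0.    1.  ]
 [-0.17 -0.98  0.  ]]
[18. 22. 98. 12. 60. -3.]
20 33 [-8.  9. 95. -3. 86. 75.]
20 80 [-3.  9. 95. -2. 86. 80.]
0 33 [-12.  -4. 112.   4.  63.  69.]
0 80 [ -6.  -5. 113.   3.  62.  76.]
-20 33 [-17. -13. 128.  20.  39.  53.]
-20 80 [-10. -13. 129.  14.  37.  63.]
-30 33 [-20. -14. 135.  40.  28.  31.]
-30 80 [-12. -14. 135.  32.  24.  45.]
14.6417
-10 81 [ 3.3 10.4 13.9] [1.  4.4 5.9 6.5]
0 313 [-2.7  6.9 13.8] [1.6 5.3 6.3 6.9]
10 290 [-4.3  2.1  9.2] [0.9 5.1 6.3 6.8]
20 280 [-5.1  2.   8.6] [0.7 4.9 6.2 6.6]
30 284 [-5.1  1.7  8.6] [0.9 5.  6.4 6.8]
40 265 [-5.2  1.3  7.8] [1.3 5.  6.3 6.7]
50 262 [-5.2  1.3  7.8] [1.3 5.1 6.4 7. ]
60 265 [-5.2  1.3  7.8] [1.3 5.  6.5 6.9]
70 268 [-5.3  1.2  7.8] [1.  5.1 6.5 6.9]
80 258 [-5.3  1.2  7.9] [1.1 5.1 6.4 6.8]
90 259 [-5.4  1.2  7.9] [0.9 5.2 6.3 6.7]
100 259 [-5.4  1.2  7.9] [1.4 5.3 6.6 6.8]
110 251 [-5.5  1.2  7.9] [1.  5.2 6.4 6.9]
120 251 [-5.5  1.2  7.9] [1.1 5.2 6.5 6.9]
130 241 [-5.5  1.1  7.9] [1.4 5.2 6.5 6.8]
140 81 [-4.8  1.9  8. ] [1.2 5.2 6.6 6.8]
s -10 75 [ 3.6  9.9 13.5] [0.  2.9 5.6 6. ]
s 0 316 [-3.6  6.4 13.7] [1.8 5.4 6.4 7. ]
s 10 291 [-6.1  2.   8.5] [1.4 5.2 6.3 6.8]
s 20 292 [-6.1  1.5  6.7] [1.3 5.3 6.4 6.9]
s 30 284 [-7.3  1.4  6.6] [1.  5.4 6.7 7.2]
s 40 300 [-7.3  1.2  6.7] [1.3 5.6 6.8 7.1]
s 50 187 [-6.7  1.9  6.7] [0.9 5.5 6.9 7.3]
```

View pics/w8.png

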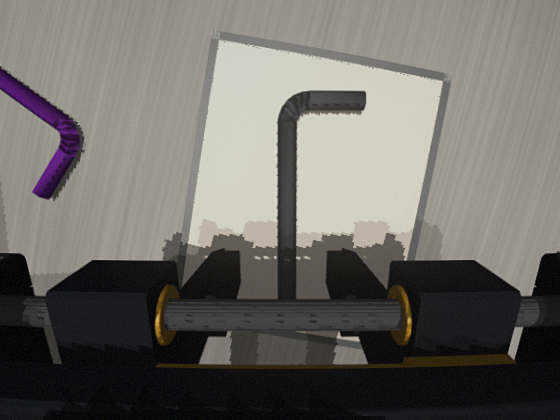

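```bash
python3 - <<'E'
from h import *
from cell import *
F=flatR(-75)
el=np.array([480,376,9.3])-60*F[:,0]+F[:,1]*2.0
K2=F@tinK2(10)
g=el+90*F[:,0]
print(arm.servo_line(g+4*K2[:,1],rate=120,f_stop=8))
s=arm.state();print(s["clock"],s["position"]-(g+4*K2[:,1]),s["wrist_force"].round(1))
jaws.grip(5,45)
s=arm.state();print(s["clock"],s["opening"],s["wrist_force"].round(1))
arm.servo_line(s["position"]+[0,0,60],rate=120)
shot("w9",get_image,arm)
s=arm.state();print(s["clock"],s["opening"],s["wrist_force"].round(1),s["moment"].round(2))
p=load("pics/w9.npz");C=np.array(p["tool_from_camera"]);uv,P=cloud(p,C)
# coordinates in key-nominal frame from tool
A=P@tinK2(10).T   # tool->key axes
m=(A[:,2]>-25)&(A[:,2]<30)
for x in range(-100,-10,10):
    k=m&(np.abs(A[:,1])<12)&(A[:,0]>=x)&(A[:,0]<x+10)
    if k.sum()>5: print(x,k.sum(),np.percentile(A[k,1],[2,50,98]).round(1),np.percentile(A[k,2],[10,50,90,97]).round(1))
for y in range(0,60,6):
    k=m&(A[:,0]<-75)&(A[:,1]>=y)&(A[:,1]<y+6)
    if k.sum()>5: print("s",y,k.sum(),np.percentile(A[k,0],[2,50,98]).round(1),np.percentile(A[k,2],[10,50,90,97]).round(1))
E
```

```text
True
15.3167 [-2.55442568  0.00851126 -0.64189402] [-2.5 -1.8  9. ]
15.9167 12.007147165737106 [1.  0.3 6.1]
16.625 11.746922226074716 [ 0.4 -0.3 -2.4] [-0.2  -0.14  0.01]
-100 76 [ 3.2  8.8 11.8] [ 4.4  7.4  9.9 10.3]
-90 619 [-3.3  5.6 11.8] [ 5.8  9.2 10.3 10.8]
-80 637 [-5.8  1.5  9.1] [ 4.9  9.  10.3 10.7]
-70 595 [-6.3  0.5  6.9] [ 5.2  9.  10.3 10.7]
-60 587 [-6.3  0.   6.9] [ 5.2  9.2 10.2 10.7]
-50 578 [-6.4  0.   7. ] [ 5.   9.1 10.3 10.7]
-40 569 [-6.4  0.   6.5] [ 5.3  9.3 10.4 10.8]
-30 556 [-6.4  0.   6.5] [ 5.5  9.3 10.4 10.8]
-20 564 [-7.   0.   6.5] [ 5.3  9.4 10.5 10.9]
s 0 401 [-91.3 -81.9 -75.2] [ 7.1  9.4 10.3 10.9]
s 6 435 [-93.2 -84.3 -76. ] [ 5.3  9.  10.2 10.8]
s 12 364 [-94.4 -86.7 -81.5] [ 5.2  9.1 10.3 10.6]
s 18 352 [-94.7 -87.  -82.1] [ 5.3  9.3 10.3 10.8]
s 24 356 [-94.8 -86.8 -82.3] [ 5.4  9.2 10.4 10.8]
s 30 359 [-94.7 -86.7 -81.8] [ 5.1  9.2 10.5 10.9]
s 36 370 [-94.8 -86.8 -81.9] [ 5.3  9.4 10.7 11. ]
s 42 362 [-94.9 -86.8 -81.9] [ 5.3  9.6 10.7 11. ]
s 48 347 [-94.4 -86.5 -81.5] [ 5.6  9.4 10.7 11.1]
s 54 100 [-94.7 -86.5 -81.5] [ 5.3  9.5 10.6 11. ]
```

View pics/w9.png

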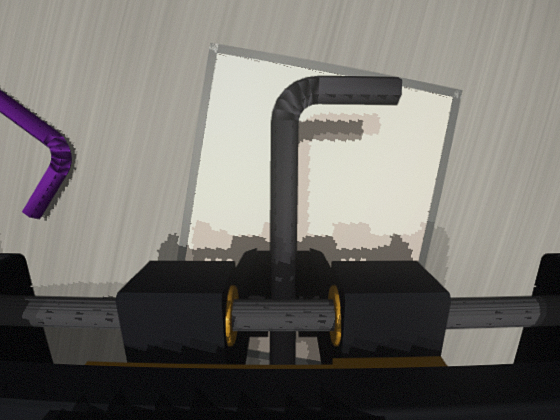

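```bash
cat >> h.py <<'E'
E2=np.array([-88.2,0.1,4.4]) # elbow rel TCP, key axes
mouth=np.array([591,14.5,206.])
def boltK(a):
    r=np.radians(a);X=-cx*np.cos(r)+cz*np.sin(r);Y=-cy;return np.c_[X,Y,np.cross(X,Y)]
def insPose(a,out,off=np.zeros(3)):
    "TCP pose for elbow 'out' mm from mouth on the bolt axis; off in world"
    KB=boltK(a);return mouth+cy*out+off-KB@E2, KB@tinK2(10)
E
python3 - <<'E'
from h import *
from cell import *
s=arm.state()
P,R=insPose(20,90)
q=arm.inverse_kinematics(P,R);print(np.round(q,0),P)
arm.servo_line(s["position"]+[0,-10,150],rate=250)
arm.set_joints(q)
arm.wait(0.2)
s=arm.state();print(s["clock"],s["opening"],(s["position"]-P).round(1),s["wrist_force"].round(1))
shot("w10",get_image,arm);shot("s10",get_image,arm,"scene")
E
```

```text
[-2.  9. 95. -2. 86. 81.] [495.30206461  92.47996316 232.03152911]
18.8417 11.84311081012821 [-0.1  0.6 -0.2] [ 0.4  0.4 -2.4]
```

View pics/w10.png

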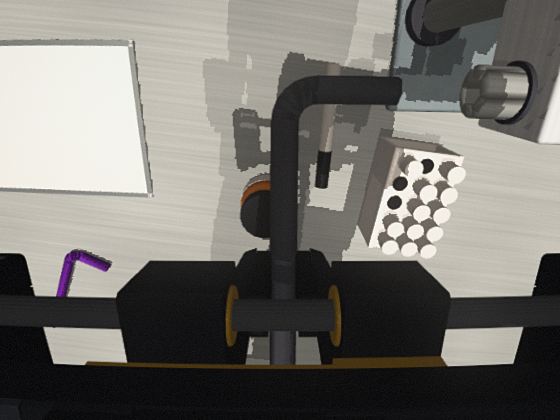

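View pics/s10.png

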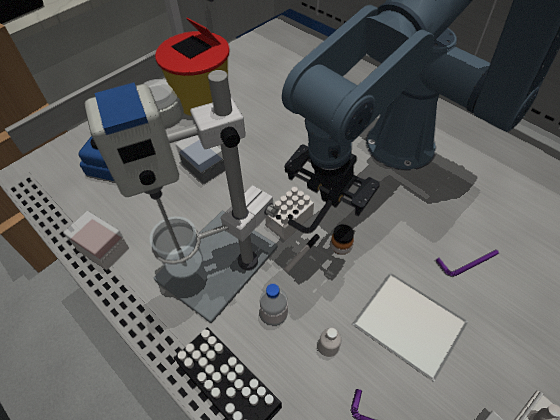

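```bash
cat > fit.py <<'E'
from h import *
from scipy.optimize import least_squares
import sys
def fit(n):
    p=load(f"pics/{n}.npz");uv,P=cloud(p,p["T"])
    B=np.c_[cx,cy,cz]; L=(P-mouth)@B
    # head
    m=(uv[:,0]>455)&(uv[:,0]<530)&(uv[:,1]>55)&(uv[:,1]<125)
    m&=(L[:,1]<-2)&(L[:,1]>-19)&(np.hypot(L[:,0],L[:,2])<20)&(L[:,2]>-2)
    Q=L[m]
    def f(v): # a,c,slopes
        return np.hypot(Q[:,0]-v[0]-v[2]*Q[:,1],Q[:,2]-v[1]-v[3]*Q[:,1])-12.5
    r=least_squares(f,[0,0,0,0],loss="soft_l1",f_scale=0.5)
    f2=lambda v:f([v[0],v[1],0,0])
    r2=least_squares(f2,[0,0],loss="soft_l1",f_scale=0.5)
    print("head n",m.sum(),"free",r.x.round(3),"rms",np.sqrt(np.mean(r.fun**2)).round(2),"fixed",r2.x.round(2))
    # front face
    k=(uv[:,0]>440)&(uv[:,0]<530)&(np.hypot(L[:,0]-r2.x[0],L[:,2]-r2.x[1])<13)&(L[:,1]>-25)&(L[:,1]<10)
    print("front y",np.percentile(L[k,1],[50,90,95,98,99.5]).round(1))
    # block face & edge
    # key short arm
    return p,uv,L,r2.x
if __name__=="__main__":
    p,uv,L,h=fit(sys.argv[1])
    b0=float(sys.argv[2]) # out of elbow
    m=(uv[:,0]>300)&(uv[:,0]<410)&(uv[:,1]>65)&(uv[:,1]<125)&(np.abs(L[:,0])<15)&(np.abs(L[:,2])<15)
    Q=L[m]
    for y in np.arange(b0-58,b0-10,6):
        k=(Q[:,1]>=y)&(Q[:,1]<y+6)
        if k.sum()>5: print(y.round(1),k.sum(),"a",np.percentile(Q[k,0],[2,50,98]).round(2),"c",np.percentile(Q[k,2],[10,50,90,97,99]).round(2))
    k=Q[:,1]<b0-20
    # fit hexagonal bar roughly with cylinder r 6.5
    def f(v): 
        q=Q[k]; return np.hypot(q[:,0]-v[0]-v[2]*(q[:,1]-b0+55),q[:,2]-v[1]-v[3]*(q[:,1]-b0+55))-6.5
    r=least_squares(f,[0,0,0,0],loss="soft_l1",f_scale=0.5);print("key tip",r.x.round(3),"rms",np.sqrt(np.mean(r.fun**2)).round(2))
    print("tip y",np.percentile(Q[:,1],[.5,1,2,5]).round(1))
    k=Q[:,1]<b0-45
E
python3 fit.py w10 90
```

```text
head n 2046 free [ 0.794  0.656  0.004 -0.028] rms 1.06 fixed [0.76 0.95]
front y [-6.2 -1.6 -1.3 -1.1 -0.8]
32.0 172 a [-6.25  0.39  6.41] c [1.87 4.37 5.92 6.42 6.66]
38.0 352 a [-5.89  0.7   6.36] c [2.25 4.45 5.91 6.59 7.15]
44.0 362 a [-5.93  0.65  6.67] c [1.68 4.37 5.93 6.67 7.01]
50.0 360 a [-5.55  0.62  6.59] c [1.81 4.3  5.79 6.41 6.83]
56.0 353 a [-5.55  0.89  6.52] c [1.89 4.15 5.69 6.23 6.71]
62.0 355 a [-5.65  0.82  6.46] c [1.73 4.22 5.72 6.32 6.7 ]
68.0 352 a [-5.69  0.43  6.41] c [1.62 4.09 5.52 6.2  6.56]
74.0 366 a [-6.57  0.36  6.25] c [1.7  4.02 5.73 6.51 7.  ]
key tip [ 0.218 -0.837  0.007 -0.016] rms 0.62
tip y [35.5 35.6 36.2 37.6]
```

```bash
cat > ov.py <<'E'
from h import *
import sys
from fit import fit
n=sys.argv[1];p,uv,L,h=fit(n)
a=float(sys.argv[2]);c=float(sys.argv[3]);yf=float(sys.argv[4]);ta,tc,ty=map(float,sys.argv[5:8])
B=np.c_[cx,cy,cz];T=p["T"]
im=cv2.resize(p["image"][40:140,290:560,::-1],None,fx=3,fy=3,interpolation=cv2.INTER_CUBIC)
# note head radial stats
m=(uv[:,0]>455)&(uv[:,0]<530)&(uv[:,1]>55)&(uv[:,1]<125)&(L[:,1]<-1)&(L[:,1]>-21)
for y in range(-21,0,3):
    k=m&(L[:,1]>=y)&(L[:,1]<y+3)&(np.hypot(L[:,0],L[:,2])<18)
    r=np.hypot(L[k,0]-a,L[k,2]-c); print(y,k.sum(),np.percentile(r,[5,25,50,75,95]).round(1) if k.sum() else "")
def draw(pts,col):
    q=(proj(p,mouth+pts@B.T,T)-[290,40]+0.5)*3-0.5
    cv2.polylines(im,[np.round(q*8).astype(np.int32).reshape(-1,1,2)],True,col,1,cv2.LINE_AA,3)
t=np.linspace(0,2*np.pi,60)
for y,col in((yf,(0,0,255)),(yf-15,(0,255,0))):
    draw(np.c_[a+12.5*np.cos(t),0*t+y,c+12.5*np.sin(t)],col)
th=np.radians(10+30+60*np.arange(6))
R=6/np.cos(np.pi/6)
draw(np.c_[a+R*np.cos(th),0*th+yf,c+R*np.sin(th)],(255,0,255))
for y in (ty,ty+30): draw(np.c_[ta+R*np.cos(th),0*th+y,tc+R*np.sin(th)],(0,255,255))
cv2.imwrite(f"pics/ov_{n}_{sys.argv[8]}.png",im)
E
python3 ov.py w10 0.76 0.9 -1 0.3 0 35 a
```

```text
head n 2046 free [ 0.794  0.656  0.004 -0.028] rms 1.06 fixed [0.76 0.95]
front y [-6.2 -1.6 -1.3 -1.1 -0.8]
-21 559 [11.8 12.5 13.1 14.  15.2]
-18 315 [11.7 12.2 12.6 12.9 13.5]
-15 326 [11.8 12.3 12.6 13.  13.5]
-12 343 [11.7 12.2 12.5 12.9 13.5]
-9 415 [ 6.  11.1 12.4 12.8 13.5]
-6 502 [ 5.8  7.2 12.2 12.7 13.4]
-3 979 [ 6.4  8.2 10.  11.6 12.9]
```

View pics/ov_w10_a.png

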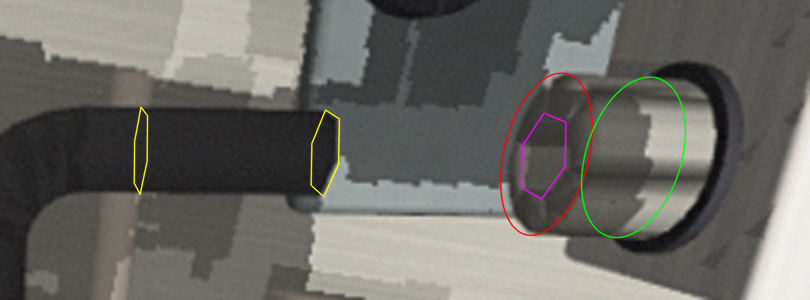

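```bash
cat > fit2.py <<'E'
from h import *
from scipy.optimize import least_squares
import sys
def fit2(n,b0,u0=300,u1=410,rollk=20,headbox=(455,530,50,130)):
    p=load(f"pics/{n}.npz");uv,P=cloud(p,p["T"])
    B=np.c_[cx,cy,cz]; L=(P-mouth)@B
    m=(uv[:,0]>headbox[0])&(uv[:,0]<headbox[1])&(uv[:,1]>headbox[2])&(uv[:,1]<headbox[3])
    m&=(L[:,1]<-6)&(L[:,1]>-18)
    r0=np.hypot(L[:,0]-.8,L[:,2]-.8); m&=(r0>11)&(r0<14)
    Q=L[m]
    f=lambda v:np.hypot(Q[:,0]-v[0],Q[:,2]-v[1])-12.5
    h=least_squares(f,[0,0],loss="soft_l1",f_scale=0.3)
    m=(uv[:,0]>u0)&(uv[:,0]<u1)&(uv[:,1]>55)&(uv[:,1]<135)&(np.abs(L[:,0])<15)&(np.abs(L[:,2])<15)&(L[:,1]<b0-18)&(L[:,1]>b0-53)
    Q2=L[m]; 
    def g(v):
        a=Q2[:,0]-v[0]-v[2]*(Q2[:,1]-b0+55); c=Q2[:,2]-v[1]-v[3]*(Q2[:,1]-b0+55)
        ns=np.radians(90-rollk+v[4]+60*np.arange(6))
        return np.max(np.outer(a,np.cos(ns))+np.outer(c,np.sin(ns)),1)-6
    k=least_squares(g,[0,0,0,0,0],loss="soft_l1",f_scale=0.3)
    print(n,"head",len(Q),h.x.round(2),"key tip",len(Q2),k.x.round(3),"rms",np.sqrt(np.mean(k.fun**2)).round(2))
    return h.x,k.x
if __name__=="__main__": fit2(sys.argv[1],float(sys.argv[2]))
E
python3 fit2.py w10 90
```

```text
w10 head 1263 [0.76 1.01] key tip 2076 [ 0.257 -0.607  0.006 -0.016  0.066] rms 0.55
```

```bash
cat >> h.py <<'E'
def rotv(ax,deg): return cv2.Rodrigues(np.asarray(ax,float)*np.radians(deg))[0]
PITCH=0.9
def insPose2(a,out,oa,oc):
    KB=rotv(cx,PITCH)@boltK(a);return mouth+cy*out+cx*oa+cz*oc-KB@E2, KB@tinK2(10)
E
python3 - <<'E'
from h import *
from cell import *
P,R=insPose2(20,63,0.3,2.5)
arm.servo_line(P,R,rate=60);arm.wait(0.2)
s=arm.state();print(s["clock"],s["opening"],(s["position"]-P).round(2),s["wrist_force"].round(1))
shot("w11",get_image,arm)
E
python3 - <<'E'
from fit2 import *
fit2("w11",63,300,405,headbox=(400,480,40,130))
E
```

```text
19.75 11.642327315182653 [-0.09  0.24 -0.03] [ 0.5  0.5 -1.7]
w11 head 1340 [0.79 1.03] key tip 2081 [ 0.66   1.294  0.002 -0.     0.579] rms 0.55
```

View pics/w11.png

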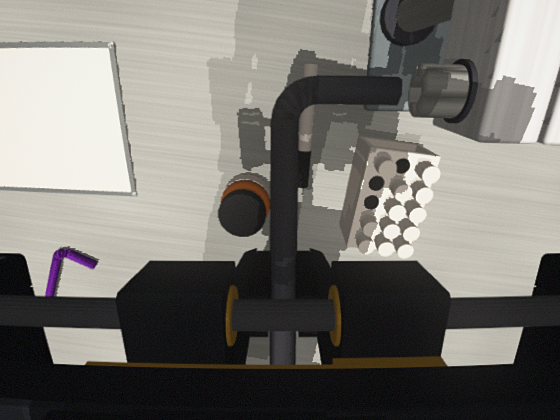

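```bash
python3 - <<'E'
from h import *
from cell import *
for out in (48,40,31.0,29):
    P,R=insPose2(20,out,0.42,2.25)
    st=arm.servo_line(P,R,rate=25,f_stop=12)
    s=arm.state();e=s["position"]-P
    print(out,st,s["clock"],"out",round(out+e@cy,1),"err",(e@cx).round(2),e[2].round(2),s["wrist_force"].round(1),s["moment"].round(2),s["opening"].round(1))
    if st: break
shot("w12",get_image,arm)
E
```

```text
Traceback (most recent call last):
AttributeError: 'float' object has no attribute 'round'
```

```bash
python3 - <<'E'
from h import *
from cell import *
for out in (48,40,31.0,29):
    P,R=insPose2(20,out,0.42,2.25)
    st=arm.servo_line(P,R,rate=25,f_stop=12)
    s=arm.state();e=s["position"]-P
    print(out,st,s["clock"],"out",np.round(out+e@cy,1),"err",np.round(e@cx,2),np.round(e[2],2),s["wrist_force"].round(1),s["moment"].round(2),np.round(s["opening"],1))
    if st: break
shot("w12",get_image,arm)
E
```

```text
48 False 20.8 out 48.1 err -0.03 -0.02 [ 0.1  0.  -2. ] [ 0.02 -0.05 -0.01] 11.7
40 False 21.2667 out 39.8 err -0.0 -0.02 [ 0.5  0.4 -2.8] [ 0.03 -0.09 -0.05] 12.0
31.0 False 21.775 out 31.3 err -0.16 -0.04 [-1.3  2.4 -1.3] [0.52 0.18 0.07] 11.7
29 False 22.025 out 30.2 err -0.74 -0.13 [-3.6  5.7  1.5] [1.02 0.64 0.16] 11.9
```

View pics/w12.png

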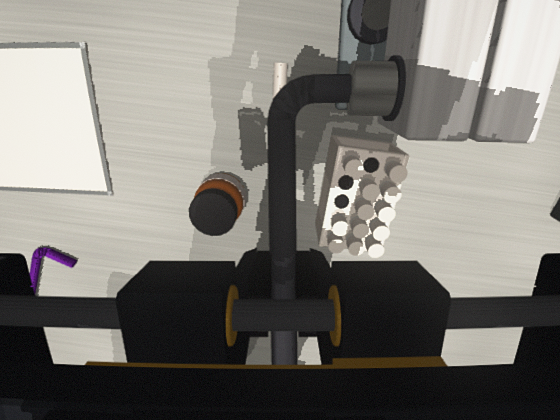

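```bash
cat >> h.py <<'E'
AX=mouth+cx*.78+cz*1.02
P20,R20=insPose2(20,31.0,0.42,2.25)
def arc(a):
    M=rotv(cy,a-20); return AX+M@(P20-AX), M@R20
def lever(s):
    "actual lever angle from tool orientation and from position"
    v=s["position"]-AX; v0=P20-AX
    ang=lambda v:np.degrees(np.arctan2(v[2],-(v@cx)))
    k=s["ee_rot"]@tinK2(10).T@np.array([1,0,0])
    return 20+ang(v)-ang(v0), np.degrees(np.arcsin(k[2]))
E
python3 - <<'E'
from h import *
from cell import *
for a in (20,16,12,8,4,0,-4,-8,-12):
    P,R=arc(a)
    st=arm.servo_line(P,R,rate=30,f_stop=45)
    s=arm.state();e=s["position"]-P;f=s["wrist_force"]
    print(a,st,np.round(s["clock"],2),"lever",np.round(lever(s),1),"out",np.round(e@cy,1),"F a,b,c",np.round([f@cx,f@cy,f[2]],1),s["moment"].round(2),np.round(s["opening"],1))
    if st or np.linalg.norm(f)>50: break
shot("w13",get_image,arm)
shot("s13",get_image,arm,"scene")
E
```

```text
20 False 22.32 lever [19.9 20. ] out 0.3 F a,b,c [-1.2  4.1 -0.3] [0.59 0.31 0.09] 11.8
16 False 22.68 lever [16.1 16. ] out 0.2 F a,b,c [-3.2  4.9 -0.5] [0.72 0.6  0.19] 12.3
12 False 23.04 lever [12.6 12. ] out 0.2 F a,b,c [-4.5  4.8  5.2] [0.76 1.01 0.2 ] 11.9
8 False 23.4 lever [8.9 8. ] out 0.3 F a,b,c [-4.7  6.1  7.7] [0.78 1.25 0.25] 12.1
4 False 23.76 lever [4.8 4. ] out 0.2 F a,b,c [-6.6  6.7  7. ] [0.76 1.28 0.28] 11.7
0 False 24.12 lever [0.7 0. ] out 0.2 F a,b,c [-6.2  5.5  8.3] [0.72 1.27 0.34] 12.0
-4 False 24.48 lever [-3.4 -3.9] out 0.2 F a,b,c [-7.3  5.   7.4] [0.67 1.22 0.42] 11.9
-8 False 24.83 lever [-7.5 -7.9] out 0.2 F a,b,c [-7.7  6.2  7.5] [0.66 1.17 0.49] 11.9
-12 False 25.19 lever [-11.6 -11.9] out 0.2 F a,b,c [-7.8  6.6  6.7] [0.57 1.15 0.55] 11.7
```

View pics/w13.png

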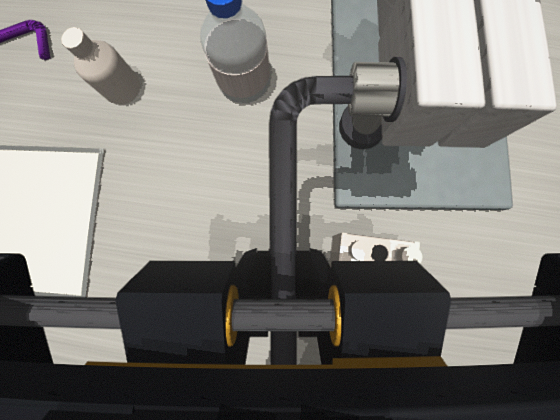

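View pics/s13.png

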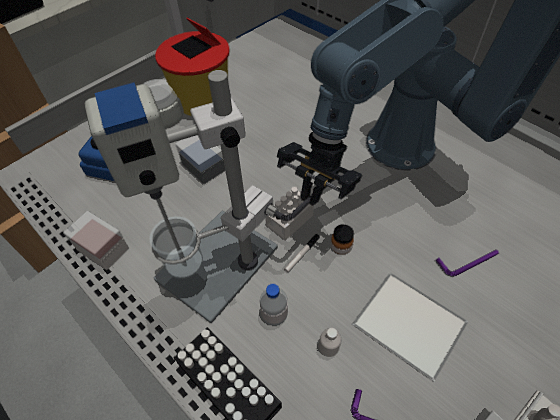

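```bash
python3 - <<'E'
from h import *
from cell import *
for a in (-16,-20,-23,-25,-27,-28.5,-30,-31.5,-33,-34.5,-36):
    P,R=arc(a)
    try: st=arm.servo_line(P,R,rate=25,f_stop=30)
    except Exception as ex: print("ex",ex);break
    s=arm.state();e=s["position"]-P;f=s["wrist_force"]
    n=boltK(lever(s)[0])[:,2]
    print(a,st,np.round(s["clock"],2),"lever",np.round(lever(s),1),"out",np.round(e@cy,1),"F a,b,c",np.round([f@cx,f@cy,f[2]],1),"Fn",np.round(f@n,1),s["moment"].round(2),np.round(s["opening"],1))
    if st or f@n>38: break
shot("w14",get_image,arm)
E
```

```text
-16 False 25.69 lever [-15.7 -15.9] out 0.2 F a,b,c [-8.   5.2  6.4] Fn 8.4 [0.48 1.12 0.54] 12.2
-20 False 26.09 lever [-19.7 -19.9] out 0.2 F a,b,c [-7.8  5.6  6.1] Fn 8.4 [0.38 1.04 0.57] 11.4
-23 False 26.42 lever [-22.8 -22.9] out 0.2 F a,b,c [-9.1  4.4  6.9] Fn 9.9 [0.39 0.99 0.58] 12.0
-25 False 26.7 lever [-24.8 -24.9] out 0.2 F a,b,c [-7.3  5.9  6.2] Fn 8.6 [0.34 0.95 0.6 ] 11.7
-27 False 26.98 lever [-26.9 -26.9] out 0.2 F a,b,c [-8.   4.6  5.1] Fn 8.1 [0.29 0.89 0.49] 12.4
-28.5 False 27.22 lever [-28.4 -28.4] out 0.2 F a,b,c [-9.   4.7  5.9] Fn 9.4 [0.28 0.86 0.52] 12.0
-30 False 27.48 lever [-29.9 -29.9] out 0.3 F a,b,c [-8.8  4.5  5.7] Fn 9.4 [0.18 0.87 0.49] 11.9
-31.5 False 27.72 lever [-31.4 -31.5] out 0.3 F a,b,c [-9.2  5.3  5.7] Fn 9.6 [0.19 0.83 0.54] 11.9
-33 False 27.98 lever [-33. -33.] out 0.3 F a,b,c [-9.   4.   5.1] Fn 9.1 [0.18 0.87 0.49] 12.0
-34.5 False 28.22 lever [-34.5 -34.5] out 0.3 F a,b,c [-10.4   5.4   5.8] Fn 10.7 [0.11 0.9  0.41] 11.9
-36 False 28.48 lever [-35.9 -36. ] out 0.3 F a,b,c [-13.1   4.4   8.1] Fn 14.3 [0.12 0.91 0.47] 12.0
```

View pics/w14.png

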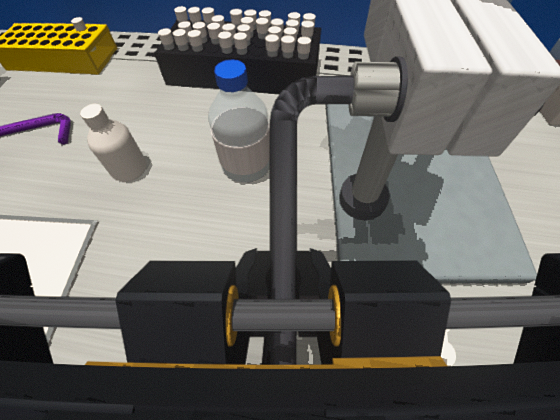

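```bash
python3 - <<'E'
from h import *
for n in ("w9","w12","w13","w14"):
    p=load(f"pics/{n}.npz");C=np.array(p["tool_from_camera"]);uv,P=cloud(p,C)
    A=P@tinK2(10).T
    m=(A[:,2]>-30)&(A[:,2]<30)&(np.abs(A[:,1])<12)
    r=[]
    for x in range(-75,-10,10):
        k=m&(A[:,0]>=x)&(A[:,0]<x+10)
        r.append(np.percentile(A[k,2],90).round(1) if k.sum()>5 else None)
    k=(A[:,2]>-30)&(A[:,2]<30)&(A[:,0]<-75)&(A[:,0]>-110)&(A[:,1]>20)&(A[:,1]<26)
    print(n,r,"short x",np.percentile(A[k,0],[2,98]).round(1),"z",np.percentile(A[k,2],90).round(1))
E
```

```text
w9 [np.float64(10.3), np.float64(10.2), np.float64(10.2), np.float64(10.3), np.float64(10.4), np.float64(10.4), np.float64(18.8)] short x [-94.7 -82.3] z 10.3
w12 [np.float64(10.6), np.float64(10.6), np.float64(10.6), np.float64(10.5), np.float64(10.6), np.float64(10.6), np.float64(19.6)] short x [-95.8 -82.7] z 10.9
w13 [np.float64(9.5), np.float64(9.7), np.float64(9.8), np.float64(10.0), np.float64(10.2), np.float64(10.3), np.float64(18.2)] short x [-94.8 -82.1] z 9.6
w14 [np.float64(9.5), np.float64(9.7), np.float64(9.9), np.float64(10.1), np.float64(10.2), np.float64(10.5), np.float64(18.2)] short x [-94.7 -82.1] z 9.9
```

```bash
python3 - <<'E'
from h import *
from cell import *
for a in (-37,-38,-39,-40,-41,-42,-43,-44):
    P,R=arc(a)
    try: st=arm.servo_line(P,R,rate=15,f_stop=30)
    except Exception as ex: print("ex",ex);break
    s=arm.state();e=s["position"]-P;f=s["wrist_force"]
    n=boltK(lever(s)[0])[:,2]
    print(a,st,np.round(s["clock"],2),"lever",np.round(lever(s),1),"F a,b,c",np.round([f@cx,f@cy,f[2]],1),"Fn",np.round(f@n,1),s["moment"].round(2),np.round(s["opening"],1),np.round(s["q"],0))
    if st or f@n>34: break
E
```

```text
-37 False 28.78 lever [-36.9 -37. ] F a,b,c [-14.7   4.1  10.7] Fn 17.4 [0.12 0.95 0.44] 12.2 [-24. -12. 139.  67.  25.   3.]
-38 False 29.02 lever [-37.9 -38. ] F a,b,c [-18.3   4.2  11.9] Fn 20.7 [0.08 0.96 0.4 ] 12.1 [-24. -11. 139.  71.  25.  -2.]
-39 False 29.28 lever [-38.9 -39. ] F a,b,c [-19.4   5.5  13.9] Fn 23.0 [0.14 0.9  0.46] 11.9 [-24. -11. 140.  75.  25.  -6.]
-40 False 29.52 lever [-39.9 -40. ] F a,b,c [-21.2   4.8  15.9] Fn 25.8 [0.15 0.85 0.52] 12.2 [-24. -10. 140.  79.  25. -11.]
-41 False 29.78 lever [-40.8 -41. ] F a,b,c [-23.6   5.1  18.3] Fn 29.2 [0.22 0.75 0.49] 11.9 [-25. -10. 141.  84.  26. -15.]
-42 False 30.02 lever [-41.8 -42.1] F a,b,c [-26.    5.   21.1] Fn 33.1 [0.25 0.66 0.51] 12.1 [-25.  -9. 141.  88.  26. -20.]
-43 False 30.28 lever [-42.8 -43.1] F a,b,c [-28.4   3.8  22.5] Fn 35.8 [0.25 0.54 0.49] 12.0 [-25.  -8. 141.  92.  27. -24.]
```

```bash
python3 - <<'E'
from h import *
from cell import *
shot("w15",get_image,arm);shot("s15",get_image,arm,"scene")
for n in ("w14","w15"):
    p=load(f"pics/{n}.npz");C=np.array(p["tool_from_camera"]);uv,P=cloud(p,C)
    A=P@tinK2(10).T
    m=(A[:,2]>-30)&(A[:,2]<30)&(np.abs(A[:,1])<12)
    r=[]
    for x in range(-85,-15,10):
        k=m&(A[:,0]>=x)&(A[:,0]<x+10)
        r.append(float(np.percentile(A[k,2],90).round(1)) if k.sum()>5 else None)
    k=(A[:,2]>-30)&(A[:,2]<30)&(A[:,0]<-75)&(A[:,0]>-110)&(A[:,1]>20)&(A[:,1]<26)
    print(n,r,"short x",np.percentile(A[k,0],[2,98]).round(1),"z",np.percentile(A[k,2],90).round(1))
E
```

```text
w14 [9.4, 9.5, 9.7, 9.9, 10.1, 10.2, 10.5] short x [-94.7 -82.1] z 9.9
w15 [7.6, 7.9, 8.3, 8.9, 9.4, 9.8, 10.3] short x [-93.8 -81.6] z 8.6
```

View pics/w15.png

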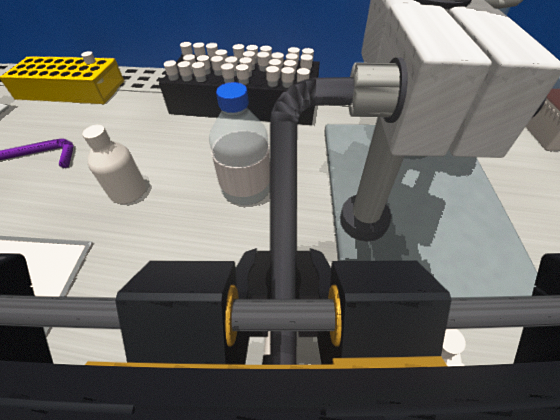

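View pics/s15.png

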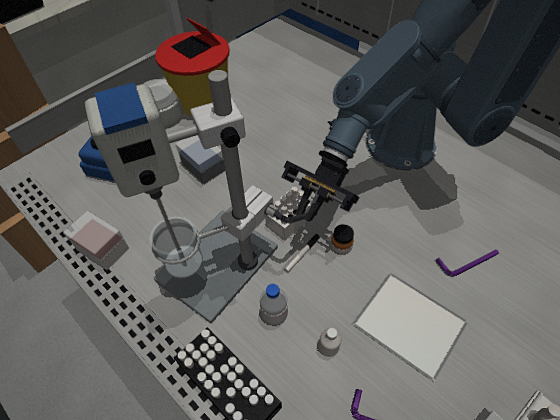

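```bash
python3 - <<'E'
from h import *
from cell import *
for a in (-37,-31):
    P,R=arc(a); arm.servo_line(P,R,rate=60)
    s=arm.state();f=s["wrist_force"];n=boltK(lever(s)[0])[:,2]
    print(a,np.round(s["clock"],2),"lever",np.round(lever(s),1),"F a,b,c",np.round([f@cx,f@cy,f[2]],1),"Fn",np.round(f@n,1),s["moment"].round(2))
shot("w16",get_image,arm)
p=load("pics/w16.npz");C=np.array(p["tool_from_camera"]);uv,P=cloud(p,C)
A=P@tinK2(10).T
m=(A[:,2]>-30)&(A[:,2]<30)&(np.abs(A[:,1])<12);r=[]
for x in range(-85,-15,10):
    k=m&(A[:,0]>=x)&(A[:,0]<x+10)
    r.append((float(np.percentile(A[k,2],90).round(1)),np.percentile(A[k,1],[3,97]).round(1)))
print(r)
for a in(-27,-30):
  for r in (40,50):
    K3=boltK(a)
    for t in (0,-8):
        TK=K3@tinK2(t); g=AX+cy*31+K3[:,0]*r
        q=arm.inverse_kinematics(g+4.5*TK[:,1],TK);q2=arm.inverse_kinematics(g+cy*40+4.5*TK[:,1],TK);print(a,r,t,np.round(q,0),None if q2 is None else np.round(q2,0))
E
```

```text
-37 30.9 lever [-36.9 -37. ] F a,b,c [-15.    4.8   8.9] Fn 16.1 [0.12 0.93 0.38]
-31 31.39 lever [-31.  -30.9] F a,b,c [-3.8  2.5  1.5] Fn 3.2 [0.17 0.75 0.44]
[(9.2, array([-5.2, 11.2])), (9.3, array([-6.7,  6.5])), (9.5, array([-6.8,  6.5])), (9.7, array([-6.8,  6.5])), (10.2, array([-6.8,  6.5])), (10.2, array([-6.9,  6.5])), (10.5, array([-6.9,  6.5]))]
-27 40 0 [-13.  -5. 119.  14.  41.  60.] [ -8.  -5. 119.  11.  40.  68.]
-27 40 -8 [-12.  -1. 113.   8.  50.  66.] [ -7.  -1. 113.   6.  50.  73.]
-27 50 0 [-14.  -6. 120.  15.  41.  59.] [ -8.  -6. 120.  11.  40.  67.]
-27 50 -8 [-12.  -2. 114.   8.  50.  66.] [ -7.  -2. 114.   6.  49.  72.]
-30 40 0 [-14.  -6. 121.  18.  38.  57.] [ -9.  -6. 121.  14.  37.  65.]
-30 40 -8 [-12.  -2. 115.  10.  47.  64.] [ -7.  -2. 115.   8.  46.  71.]
-30 50 0 [-15.  -7. 122.  18.  38.  56.] [ -9.  -7. 123.  14.  36.  64.]
-30 50 -8 [-13.  -3. 117.  10.  46.  64.] [ -7.  -3. 117.   8.  45.  70.]
```

```bash
python3 - <<'E'
from h import *
from cell import *
for o in (13.5,16,45): jaws.grip(o)
s=arm.state();R0=s["ee_rot"];print(s["clock"],s["wrist_force"].round(1))
arm.servo_line(s["position"]-50*R0[:,1],rate=150)
K3=boltK(-29);TK=K3@tinK2(0);g=AX+cy*31+K3[:,0]*48
arm.servo_line(g-45*TK[:,1],TK,rate=120)
arm.wait(0.1)
s=arm.state();print(s["clock"])
shot("w17",get_image,arm)
p=load("pics/w17.npz");uv,P=cloud(p,p["T"])
L=(P-(AX+cy*31))@K3
m=(L[:,2]>-20)&(L[:,2]<20)&(np.abs(L[:,1])<14)
for x in range(-10,60,8):
    k=m&(L[:,0]>=x)&(L[:,0]<x+8)
    if k.sum()>5: print(x,k.sum(),"y",np.percentile(L[k,1],[2,50,98]).round(1),"z",np.percentile(L[k,2],[10,50,90,97]).round(1))
E
```

```text
32.5083 [0.  0.3 0.6]
33.6833
-10 120 y [ 3.3  9.6 13.9] z [-0.7  2.2  4.9  5.4]
-2 366 y [-3.7  5.4 13.7] z [1.5 4.8 5.8 6.4]
6 323 y [-6.3  1.2 11.5] z [0.6 4.4 5.7 6.1]
14 277 y [-7.6 -1.2  5.7] z [0.6 4.6 5.8 6.2]
22 267 y [-7.1 -0.7  5.7] z [1.1 5.  6.1 6.5]
30 260 y [-7.1 -0.7  5.8] z [1.3 5.2 6.4 6.9]
38 248 y [-7.2 -0.7  5.8] z [1.3 5.4 6.6 6.9]
46 246 y [-7.3 -0.7  5.9] z [1.3 5.6 6.6 7. ]
54 232 y [-6.7 -0.7  5.9] z [2.3 5.8 6.8 7.2]
```

View pics/w17.png

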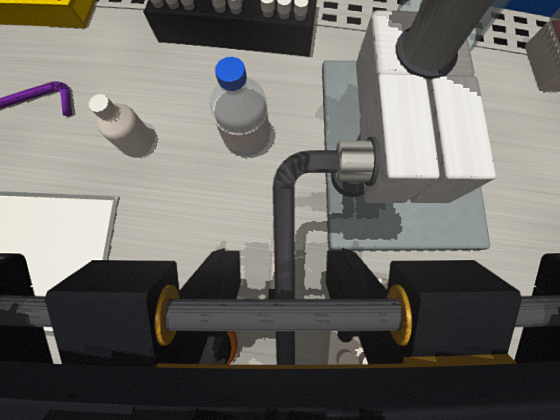

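```bash
cat >> h.py <<'E'
K3=boltK(-27.8);TK3=K3@tinK2(0)
g3=AX+cy*31.7+K3[:,0]*46+K3[:,2]*0.1
tcp3=g3+4.5*TK3[:,1]
E
python3 - <<'E'
from h import *
from cell import *
print(arm.servo_line(tcp3,TK3,rate=90,f_stop=12))
s=arm.state();print(s["clock"],s["wrist_force"].round(1))
jaws.grip(5,45)
s=arm.state();p0=s["position"];f0=s["wrist_force"];print(s["clock"],s["opening"],f0.round(1),s["moment"].round(2))
for d in (5,12,20,27,60):
    st=arm.servo_line(p0+cy*d,rate=40 if d<30 else 100,f_stop=20)
    s=arm.state();print(d,st,s["clock"],np.round((s["position"]-p0)@cy,1),s["wrist_force"].round(1),s["moment"].round(2),np.round(s["opening"],1))
    if st: break
shot("w18",get_image,arm)
E
```

```text
False
34.425 [0.3 0.3 0.5]
35.025 11.87156245454314 [-0.2  0.1  0.8] [-0.03  0.11  0.04]
5 False 35.3 4.9 [ 1.4 -2.9  0.4] [-0.42 -0.06 -0.29] 12.1
12 False 35.625 12.7 [ 1.3 -0.7 -0.4] [-0.09 -0.01  0.  ] 11.9
20 False 35.975 20.9 [ 0.1  0.3 -1.3] [0.1  0.35 0.11] 11.9
27 False 36.3 27.3 [ 0.1 -0.2 -1.8] [-0.08  0.32  0.01] 12.2
60 False 36.7833 60.1 [-0.5  0.3 -1.8] [ 0.02  0.36 -0.05] 12.0
```

View pics/w18.png

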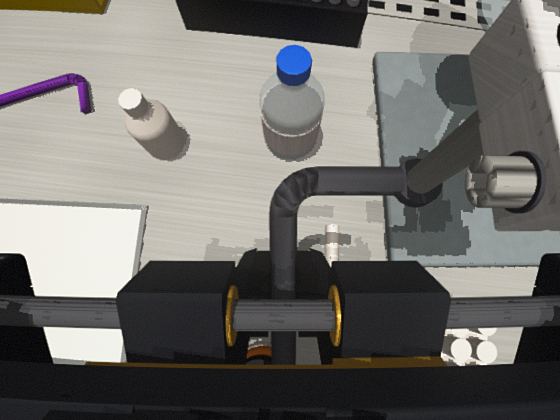

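```bash
python3 - <<'E'
from h import *
from cell import *
p=load("pics/w18.npz");C=np.array(p["tool_from_camera"]);uv,P=cloud(p,C)
A=P@tinK2(0).T
m=(A[:,2]>-25)&(A[:,2]<25)
for x in range(-60,-10,8):
    k=m&(np.abs(A[:,1])<12)&(A[:,0]>=x)&(A[:,0]<x+8)
    if k.sum()>5: print(x,np.percentile(A[k,1],[2,98]).round(1),np.percentile(A[k,2],[50,90]).round(1))
for y in range(6,60,8):
    k=m&(A[:,0]<-30)&(A[:,0]>-70)&(A[:,1]>=y)&(A[:,1]<y+8)
    if k.sum()>5: print("s",y,np.percentile(A[k,0],[2,98]).round(1),np.percentile(A[k,2],[50,90]).round(1))
for ang in (-90,-75,-100,-120):
    F=flatR(ang); R=F@tinK2(0); el=np.array([480,372,9.3])-70*F[:,0]
    tcp=el-F@np.array([-45,0,4.5])
    q=arm.inverse_kinematics(tcp+[0,0,60],R);q2=arm.inverse_kinematics(tcp,R);print(ang,tcp.round(),np.round(q,0),np.round(q2,0))
E
```

```text
-52 [-0.4 11.8] [7.4 9.8]
-44 [-4.7 11.5] [8.8 9.9]
-36 [-6.7  7.2] [8.6 9.8]
-28 [-6.8  6.4] [8.6 9.8]
-20 [-6.9  6.5] [8.7 9.7]
-12 [-11.6  11.5] [ 9.6 21.7]
s 6 [-51.5 -33.3] [ 8.7 10. ]
s 14 [-52.4 -39.3] [ 9.  10.2]
s 22 [-52.4 -38.7] [ 9.1 10.3]
s 30 [-52.5 -38.8] [ 9.2 10.4]
s 38 [-52.5 -38.8] [ 9.3 10.6]
s 46 [-52.6 -38.9] [ 9.4 10.7]
s 54 [-52.3 -39.5] [ 9.6 10.6]
-90 [480. 397.   5.] [29. 28. 91. -0. 61. 29.] [29. 33. 92. -0. 55. 29.]
-75 [474. 396.   5.] [29. 27. 92. -0. 61. 14.] [29. 32. 93. -0. 55. 14.]
-100 [484. 397.   5.] [28. 28. 91.  0. 61. 38.] [28. 33. 91.  0. 55. 38.]
-120 [492. 394.   5.] [28. 29. 90.  0. 61. 58.] [28. 34. 91.  0. 56. 58.]
```

```bash
cat >> h.py <<'E'
F4=flatR(-87,1.0);R4=F4@tinK2(0);E4=np.array([-45.6,-0.1,3.6])
el4=np.array([475,368,0])-70*flatR(-87)[:,0]
def lay4(h): return el4+np.array([0,0,h])-F4@E4
E
python3 - <<'E'
from h import *
from cell import *
s=arm.state();print(s["position"])
arm.servo_line(s["position"]+[0,30,50],rate=150)
arm.set_joints(arm.inverse_kinematics(lay4(55),R4))
arm.servo_line(lay4(18),R4,rate=120)
arm.wait(0.15)
s=arm.state();print(s["clock"],s["opening"],(s["position"]-lay4(18)).round(1),s["wrist_force"].round(1))
st=arm.servo_line(lay4(7.5),R4,rate=15,f_stop=3)
s=arm.state();print(st,s["clock"],(s["position"]-lay4(0)).round(2),s["wrist_force"].round(1))
shot("w19",get_image,arm);shot("s19",get_image,arm,"scene")
E
```

```text
[541.5185466  100.06710031 182.02225668]
39.2083 11.420597498134358 [0.9 0.3 1.2] [ 0.5 -0.  -2.1]
True 39.7917 [-0.16  0.01  9.16] [-1.9 -0.9  5. ]
```

View pics/w19.png

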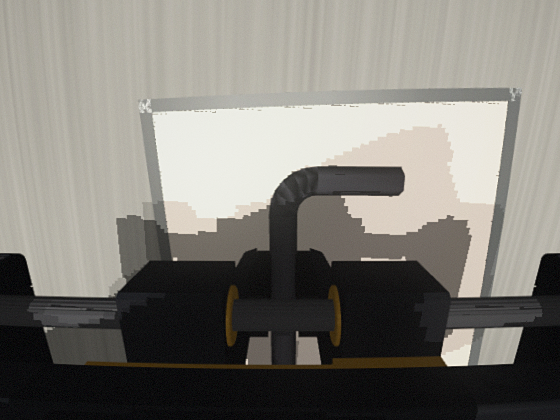

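View pics/s19.png

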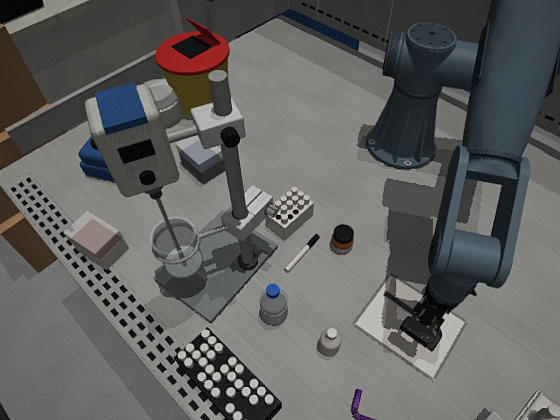

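```bash
python3 - <<'E'
from h import *
from cell import *
for o in (13.5,20,45): jaws.grip(o)
s=arm.state();print(s["clock"],s["wrist_force"].round(1))
arm.servo_line(s["position"]+[0,0,90],rate=120)
shot("w20",get_image,arm)
s=arm.state();
# move aside so the cameras see it
arm.servo_line(s["position"]+[-130,-30,60],rate=200)
shot("t20",get_image,arm,"top");shot("s20",get_image,arm,"scene")
s=arm.state();print(s["clock"],s["wrist_force"].round(1))
for n in("w20","t20"):
    p=load(f"pics/{n}.npz");uv,P=cloud(p,p["T"]);L=(P-el4)@flatR(-87)
    for x in range(-10,170,15):
        k=(np.abs(L[:,1])<12)&(L[:,2]>7)&(L[:,2]<25)&(L[:,0]>=x)&(L[:,0]<x+15)
        if k.sum()>3: print(n,x,k.sum(),np.percentile(L[k,1],[2,98]).round(1),np.percentile(L[k,2],[50,95]).round(1))
    k=(np.abs(L[:,0])<9)&(L[:,1]>45)&(L[:,1]<56)&(L[:,2]>5)&(L[:,2]<25)
    print(n,"short",k.sum(),np.percentile(L[k,2],[50,95]).round(1) if k.sum() else "")
E
```

```text
40.9667 [-0.   0.3  0.3]
42.9 [ 0.2  0.4 -0.9]
w20 -10 260 [-2.5 11.5] [13.8 15.5]
w20 5 382 [-7.   9.8] [14.  15.4]
w20 20 347 [-7.1  6. ] [14.1 15.4]
w20 35 332 [-7.2  6.2] [13.9 15.5]
w20 50 319 [-7.3  6.3] [14.  15.7]
w20 65 298 [-6.5  6.5] [14.1 15.6]
w20 80 267 [-6.6  5.8] [14.2 15.6]
w20 95 261 [-6.6  6. ] [14.1 15.6]
w20 110 39 [-6.7  6. ] [13.1 15.2]
w20 140 175 [-6.9  6.4] [14.4 15.8]
w20 155 74 [-6.9  6.5] [14.2 15.6]
w20 short 252 [14.6 16.2]
t20 -10 20 [-10.9  10.1] [14.1 17. ]
t20 5 34 [-7.2 10.5] [13.5 18.7]
t20 20 33 [-10.   10.3] [17.  22.1]
t20 35 30 [-7.6  8.5] [15.8 19.3]
t20 50 43 [-9.9  8.5] [13.5 19.8]
t20 65 33 [-8.1 10.5] [14.5 19.9]
t20 80 36 [-11.2   7.2] [14.6 20.4]
t20 95 35 [-10.1   9.3] [14.1 20.1]
t20 110 36 [-7.5 11.3] [15.5 22. ]
t20 125 34 [-8.7  9.2] [15.2 20.1]
t20 140 30 [-6.3  7.2] [15.7 22. ]
t20 155 18 [-10.5   8.7] [11.1 17.9]
t20 short 25 [10.3 19.9]
```

View pics/t20.png

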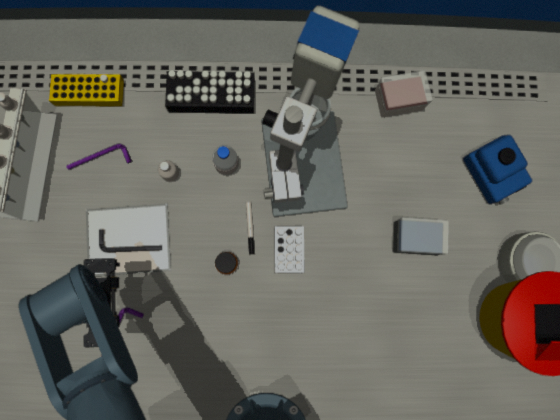

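View pics/s20.png

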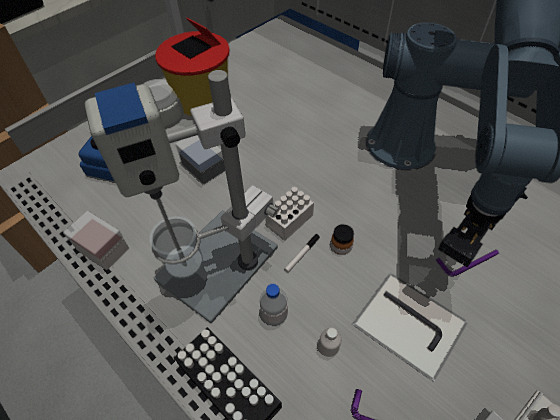

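View pics/w20.png

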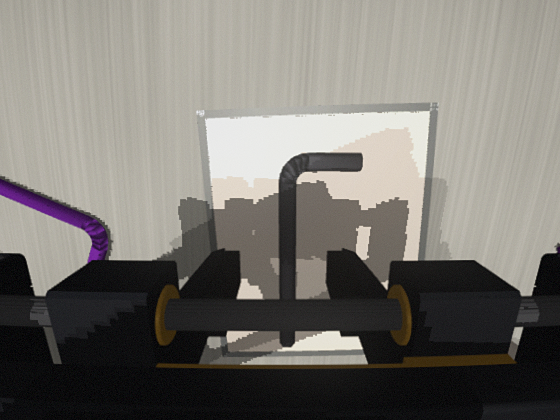

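```bash
python3 - <<'E'
from cell import *
job.close_job()
s=arm.state();print(s["clock"],s["wrist_force"].round(1))
E
```

```text
the job is handed in; nothing more can be done
the job is handed in; nothing more can be done
```

The job is done and handed in at about 43 s of the 72 s allowed.

**What I did:** I pulled the black key, not the two purple look-alikes, out of the bolt by its long arm. I laid it flat on the mat with its z axis up and re-gripped it. Its short arm went into the bolt until it met the bottom. I pushed the lever down to the stop, re-gripped near the elbow and pulled the key out (under 3 N). It now lies flat on the mat, and I moved the arm clear.

**Last checks:**
- **Bolt at its stop:** resistance stayed at 8–10 N while the bolt turned, then rose steadily to 36 N at the stop. Unloaded, the lever rested at about 28° below level, inside the stated 25–31°.
- **Key on the mat:** the whole key is inside the mat edges. Its top is 15–16 mm above the surface along both arms, as expected for a flat key on a 3 mm mat.
- **Other things:** the rack, bottles, jar, marker and look-alikes look unmoved in the top and scene pictures. The robot touches nothing.

**What disagreed:**
- **First laying-down:** a fingertip met the mat before the key did, so the key settled the last 5 mm or so as the jaws opened.
- **Under load:** the lever went to about 40° below level before springing back.
- **First sag reading:** the camera heights gave 5–6° instead of the stated 2–4°; the short arm's lean gave about 4°.
- **Finger opening:** it read 14 mm where I expected 12 mm across the flats on the first grip. On the later grips, across the corners, it read 12 mm where I expected 14 mm.

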